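# Shot weight check on the beam balance

## Task

Check the weight of one moulding shot on the beam balance: first free the beam by turning both slotted lock screws counterclockwise to their stops with the slot key from its rack, then lay every moulded disc and tag that lies in front of the balance or just to its right on the pan, and slide the counterpoise until the beam is level and stays so, with all of them on it. The key must end up back in its rack, and the other things on the bench are to be left alone.

Things in the scene. Friction and masses are not known exactly. Their poses are not given: they have to be found in the camera images.
- balance: fixed beam balance, grey base 125 x 430 mm; the aluminium beam runs along its y axis with the pivot 75 mm above the bench over the origin; pan at the +y end, counterpoise at the -y end, both lock screws on the -x side (towards the robot). Origin on the bench below the pivot. Only the index post at the -y end (top 114 mm), the pan and the counterpoise stand higher than 90 mm.
- pan_top (a point): centre of the pan's flat upper face; axes as the balance's. Steel pan, 170 mm (x) by 140 mm (y) with a 4 mm high lip, inside 164 x 134 mm; it stays level while the beam tips, and the place of a load on it does not matter. About 107 mm above the bench with the beam level, 15 mm higher with the pan side up.
- beam (a joint): tilt of the beam in rad: 0 = level (its pointer at the long middle mark of the index post), positive = pan side low, stops at -0.1 and +0.1. At the start it stands at -0.1 (pan up). It comes to rest within about a second. Off the stops, 1 mm of counterpoise travel changes it by about 0.009 rad.
- poise (a joint): place of the counterpoise along the beam in m: 0 = outermost (heaviest), grows towards the pivot, up to 0.12. Near 0 at the start. Stays where it is left (friction 1 N). With nothing on the pan the beam levels at about 0.105; every further 10 g on the pan needs about 6 mm less.
- poise_tab (a point): point in the grip tab on top of the counterpoise (dark steel, 0.25 kg, slides on the beam along the balance's y). The tab is an upright block 14 mm (along the beam) x 24 mm; it reaches 13 mm above this point and is free down to 20 mm below it, where the 34 x 30 mm body begins.
- head_a: slotted head of the captive lock screw at the counterpoise end, vertical axis, 32 mm across. Origin: centre of the slot's floor, 78 mm above the bench; its x axis runs along the slot, z up. The slot is 7 mm wide, 11 mm deep, 28 mm long and open at both ends. To be turned only with the key, not with the fingers.
- screw_a (a joint): turning of the lock screw at the counterpoise end: 0 = locked (the 56 mm cam arm below the head lies across to the beam and blocks it), grows counterclockwise seen from above, stop at 1.35 rad = free. Turns stiffly (0.05 N m) and stays where it is left.
- head_b: slotted head of the captive lock screw at the pan end, vertical axis, 32 mm across. Origin: centre of the slot's floor, 78 mm above the bench; its x axis runs along the slot, z up. The slot is 7 mm wide, 11 mm deep, 28 mm long and open at both ends. To be turned only with the key, not with the fingers.
- screw_b (a joint): turning of the lock screw at the pan end: 0 = locked (the 56 mm cam arm below the head lies across to the beam and blocks it), grows counterclockwise seen from above, stop at 1.35 rad = free. Turns stiffly (0.05 N m) and stays where it is left.
- key: slot key, 114 mm tall, steel, 90 g, standing upright in its rack. Origin: middle of the lower edge of the blade, z up along the key. Blade 18 mm (its x) by 3.5 mm (its y), 20 mm long; then a 10 mm shaft; a 40 mm collar from 58 to 64 mm; a flat handle from 64 to 114 mm, 34 mm wide (its x) and 16 mm thick (its y): grip it across the thickness.
- key_rack: fixed plywood rack, 64 x 64 mm, its top plate 68 mm above the bench with a 27 mm round hole in the middle; the key hangs in the hole by its collar, so that its blade's edge is 10 mm above the bench. Origin on the bench under the hole.
- disc_1: moulded plastic disc, 52 mm across; solid rim 7.6 mm high with upright sides, and a 5 mm thick sprue stub standing in the middle up to 18 mm; about 30 g. May be absent. Origin: centre of its underside, z up. It can be gripped across the rim.
- disc_2: moulded plastic disc, 52 mm across; solid rim 7.6 mm high with upright sides, and a 5 mm thick sprue stub standing in the middle up to 18 mm; about 30 g. May be absent. Origin: centre of its underside, z up. It can be gripped across the rim.
- tag_1: moulded plastic tag, a flat bar 24 mm (its x) by 90 mm (its y) and 4 mm thick, with a 5 mm sprue stub near its -y end (at x 4, y -31 mm) up to 15 mm high; about 30 g. May be absent. Origin: centre of its underside. Grip it across its 24 mm width near the middle, with the fingertips close to the bench.
- tag_2: moulded plastic tag, a flat bar 24 mm (its x) by 90 mm (its y) and 4 mm thick, with a 5 mm sprue stub near its -y end (at x 4, y -31 mm) up to 15 mm high; about 30 g. May be absent. Origin: centre of its underside. Grip it across its 24 mm width near the middle, with the fingertips close to the bench.
- mould_closed: closed aluminium mould, 65 x 45 x 68 mm; bystander, origin at its underside
- spanner_small: small combination spanner, 20 x 88 x 5 mm, long along its y; bystander
- tape_roll: roll of masking tape, 102 mm across, 24 mm high; bystander
Things that resemble listed ones, but are neither listed nor needed, are in the scene too. What is shaped like the disc_1 but orange or red is not meant.

How it is judged:
By the outcome, as a careful person would: the job done as asked, in the order asked, and still so for the second after the job is handed in, with the robot touching nothing.
Of disc_1, disc_2, tag_1, tag_2 only 2 to 4 are there at a start; the rules pass over those that are not, and their reading is None.
At some moment in a run one of disc_1, disc_2, tag_1, tag_2 may be knocked a few centimetres aside while the robot is not near it.
It also fails if it takes over 210 s, if anything falls off the work surface, if the arm or the gripper's body presses on something with over 40 N, if the wrist force passes 120 N, or if a joint passes its speed limit or range.

## Robot

A 7-joint arm with a two-finger parallel gripper is mounted at the origin on a cart in front of the work surface, level with it; the furniture and walls round the work are solid. World frame = base frame: x ahead of the robot, y to its left, z up, the work surface at z = 0. Lengths are in mm, angles in rad, forces in N, time in s.
With the tool pointing down it reaches from about 400 to 850 mm from the base axis. Payload 10.4 kg.
Tool frame: the origin (TCP) lies on the centre line of the jaws, within the pads' length; the fingertips stand ahead of it and the grasp point (between the pads) lies 5 mm behind it (r.tcp_to_tips is the z of the fingertips in the tool frame, in mm); z points along the fingers, y is the line along which they close (so a half turn about z gives the same grasp; the last joint's range is limited). The gripper opens to 85 mm and grips with 20 to 120 N. Pads are 22 mm wide; open, the fingers measure 114 mm over their backs; the gripper's body (76 mm by 85 mm) begins 54 mm behind the grasp point. The pads swing forward as they close: fully open they stand 13 mm farther back than shut.
Start: joints at [-1.262, 0.332, -0.065, 1.46, 0.022, 1.35, -0.088], TCP at [203.578, 590.936, 245.338] pointing down, gripper open.
Joint ranges: [-2.6, 2.6], [-0.5, 2.12], [-1.47, 1.34], [0.16, 2.42], [-1.27, 4.41], [0.06, 2.06], [-2.6, 2.6]. Speed limits (rad/s): [2.22, 2.22, 2.79, 2.79, 3.14, 3.14, 3.14].

## Interface

Orientations are given as a unit quaternion [x, y, z, w].
In Python, from plant import r gives the robot as it stands.
- The arm moves only by the tool servo_tool, never from a script. Its argument "series" is a list of rows, each a list of 7 numbers: the closure, from 0 (fully open) to 1 (shut), then the shift along the world's x, y, z as a fraction of full scale, then the turn, a rotation vector about the world's x, y, z as a fraction of full scale. A call has 1 to 12 rows; each row shifts and turns the commanded pose from where the row before left it; what a row does not reach is not made up. Full scale, the value 1, is 2.5 cm for a shift and 4 degrees for a turn. A row lasts 1/12 s, in which the tool goes at most 41.7 mm and 7.16 degrees, less where a joint would pass 70% of its speed; a pose out of reach is approached as far as the arm can. A call with a number of a shift or a turn outside -1 to 1 is refused whole. A call with a gripper value outside its range is refused whole. The fingers move at their own pace and stop on an object; the grip force is fixed at half the most. Time passes only in rows, so rows that do not move let the fingers close. It gives the time, the measured TCP pose, the force, the opening and the grip force at its end, in the units of the state.
- r.get_obs(): the state, without advancing time (a new reading comes with each control period).
- r.camera(name): name is "scene" or "top"; returns a dict with "pixels" (384x512x3 uint8, blue, green, red), "range_z" (384x512 float32, mm along the optical axis (not along the pixel's ray), 0 where there is no reading), "K" (3x3 intrinsics, pixels), "rvec" (rotation vector, rad) and "tvec" (3), from world to camera coordinates, as OpenCV has them. Camera axes: x right, y down, z forward; pixel columns grow to the right and rows downward; lengths in mm; the calibration is good to about 2 mm. A picture is of the moment at which its call begins.
- r.finish_job(): hands the job in; it is judged then, once.
The state is a dict: "clock": time; "joint_positions": joint angles; "qvel": joint speeds; "effort": joint torques, N m; "position": TCP position; "tool_rot": TCP orientation; "wrist_force": force on the tool from outside, world axes, zero at the start; "torque": the same for the moment, N m; "finger_gap": finger opening in mm; "gripper_force": force on a finger pad.
Only numpy, scipy, OpenCV 4.12 (cv2) and the standard library are available. Lean on these libraries where they do the work, as an engineer would, in place of code of your own. Each camera call takes 0.05 s, during which the arm holds its last target. There are 200 camera calls.

## Working session

There is one attempt and no reset: what is moved stays moved. The work goes in short steps, Python scripts to look and compute and a tool call to move; the robot and the scene stay as the last step left them, time stands still between calls to the robot, and variables do not carry over. Pictures are saved under pics/ and viewed, at most 14 in all, crops included, and the job is handed in when it is done.

Besides the shell and the picture viewer there is one more tool, called after "Call:" by a JSON object that holds its "fn" and its "kwargs", one argument or row to a line. servo_tool: Moves the arm, as the interface text tells. Its arguments: {"type":"object","properties":{"series":{"type":"array"}},"required":["series"]}

```bash
ls; mkdir -p pics; cat > h.py <<'E'
import numpy as np, cv2
from plant import r
def cam(n):
    c=r.camera(n); c['R']=cv2.Rodrigues(np.array(c['rvec'],float))[0]; c['t']=np.array(c['tvec'],float).ravel(); return c
def plane(c,u,v,z):
    d=c['R'].T@np.linalg.inv(c['K'])@np.array([u,v,1.]); o=-c['R'].T@c['t']
    return o+d*(z-o[2])/d[2]
def pts(c):
    h,w=c['range_z'].shape; v,u=np.mgrid[:h,:w]; Z=c['range_z'].astype(float)
    p=np.stack([u,v,np.ones_like(u)],-1)@np.linalg.inv(c['K']).T*Z[...,None]
    return (p-c['t'])@c['R']
def proj(c,P):
    return cv2.projectPoints(np.array(P,float).reshape(-1,3),np.array(c['rvec'],float),c['t'],np.array(c['K'],float),None)[0].reshape(-1,2)
E
python3 - <<'E'
from h import *
import pickle
for n in('top','scene'):
    c=cam(n); cv2.imwrite(f'pics/{n}0.png',cv2.resize(c['pixels'],(800,600),interpolation=cv2.INTER_CUBIC)); pickle.dump(c,open(n+'0.pkl','wb'))
    print(n,-c['R'].T@c['t'],c['R'][2])
o=r.get_obs(); print(o); print(r.tcp_to_tips)
E
```

```text
pics
top [ 403.70696735  -14.27298941 1553.04417767] [ 0.05991696 -0.00620613 -0.99818407]
scene [  82.8490571  -752.29103135  704.37454522] [ 0.37993289  0.70261613 -0.60164905]
{'clock': 0.1, 'joint_positions': array([-1.26157015,  0.33276769, -0.06469954,  1.4608682 ,  0.02160472,
        1.34991077, -0.0884827 ]), 'qvel': array([ 1.25800325e-03, -1.03355266e-03, -8.94780916e-04, -2.49849158e-03,
       -5.86977761e-05, -4.50614882e-04, -3.43793710e-04]), 'effort': array([ 1.78711518e-03, -6.26739120e+01,  4.93800826e-02, -3.92435825e+01,
        1.63209345e-02,  6.73143266e-03, -2.08341999e-05]), 'position': array([203.50452262, 590.595775  , 244.61589275]), 'tool_rot': array([ 1.65134496e-01,  9.86270856e-01, -6.25016600e-04, -7.24673367e-05]), 'wrist_force': array([0.51942635, 0.05602511, 0.99544396]), 'torque': array([ 0.03401129,  0.04650621, -0.00913507]), 'gripper_force': 0.0, 'finger_gap': 85.3903655644545}
14.0
```

View pics/top0.png

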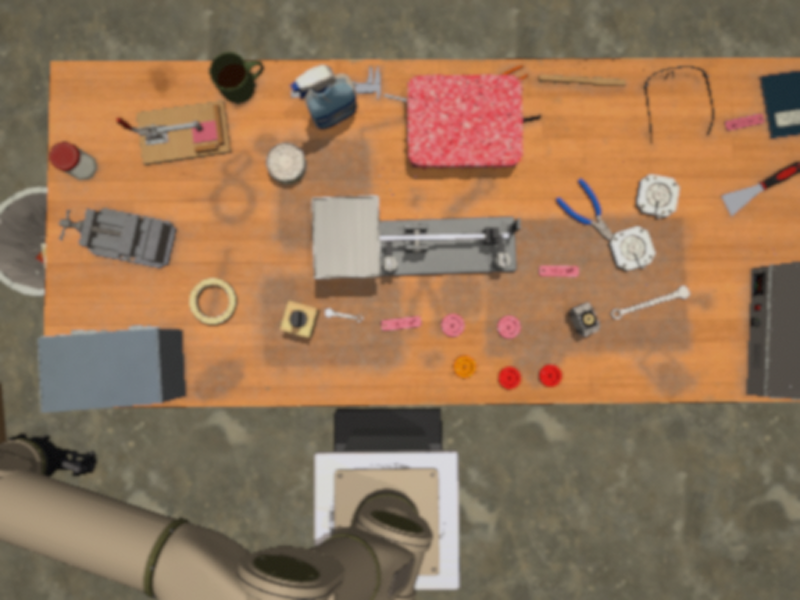

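View pics/scene0.png

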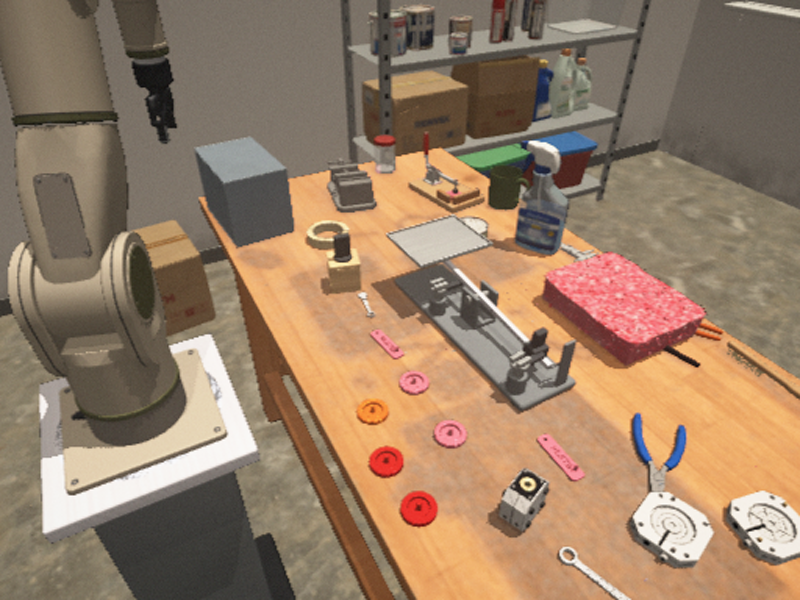

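The top view (800x600 scale) shows two pink tags at (400,324) and (560,271) and two pink discs at (452,325) and (509,327). The key in its rack is at (299,320), the pan at (345,238), and the heads near (390,262) and (502,260). The pink tag at (744,122) is far away, one more lies on the press at (205,133), and the orange and red discs are not meant. All four parts are present.

```bash
python3 - <<'E'
from h import *
import pickle
for n in('top','scene'):
    c=pickle.load(open(n+'0.pkl','rb')); P=pts(c); im=c['pixels']; hsv=cv2.cvtColor(im,cv2.COLOR_BGR2HSV)
    m=((hsv[...,0]>160)&(hsv[...,0]<178)&(hsv[...,1]>60)&(hsv[...,2]>130)).astype(np.uint8)
    k,l,s,ce=cv2.connectedComponentsWithStats(m)
    for i in range(1,k):
        if 15<s[i,4]<400:
            v,u=np.where(l==i); w=np.array([plane(c,a,b,4)[:2] for a,b in zip(u,v)]); (cx,cy),(a,b),an=cv2.minAreaRect(w.astype(np.float32))
            e=np.linalg.eigh(np.cov(w.T))[1][:,1]
            print(n,ce[i].round(1),s[i,4],'mean',w.mean(0).round(1),'rect',np.round([cx,cy,a,b],1),'axis',np.degrees(np.arctan2(e[1],e[0])).round(1),'z',np.median(P[l==i][:,2]).round(1))
    X,Y,Z=P[...,0],P[...,1],P[...,2]
    def g(nm,mm):
        q=P[mm]; 
        if len(q): (cx,cy),(a,b),an=cv2.minAreaRect(q[:,:2].astype(np.float32)); print(n,nm,len(q),q.mean(0).round(1),np.round([cx,cy,a,b,an],1))
    reg=(X>350)&(X<750)
    k,l,s,ce=cv2.connectedComponentsWithStats((reg&(Z>10)&(Z<260)&(abs(Y)<500)).astype(np.uint8))
    for i in range(1,k):
        if s[i,4]>30: g('blob z>10 px%s zmax%.0f'%(ce[i].round(),np.percentile(Z[l==i],98)),l==i)
    c2=im[120:200,170:350] if n=='top' else im[130:290,180:400]
    cv2.imwrite(f'pics/{n}1.png',cv2.resize(c2,(800,356) if n=='top' else (800,582),interpolation=cv2.INTER_CUBIC))
E
```

```text
top [474.6  78.1] 71 mean [ 892.2 -822.7] rect [ 892.4 -822.9   13.3   69.5] axis 101.9 z 4.1
top [131.1  84.5] 101 mean [875.8 408.1] rect [877.9 410.5  35.   43.2] axis 122.2 z 22.2
top [357.6 173.1] 98 mean [ 552.6 -394.6] rect [ 553.  -394.3   74.5   14.2] axis 88.2 z 5.0
top [289.3 207.9] 108 mean [ 431.6 -151.3] rect [ 432.  -151.3   39.7   37.4] axis 61.7 z 5.1
top [325.3 209.1] 117 mean [ 426.2 -278.2] rect [ 426.3 -278.1   39.2   39.6] axis -165.7 z 5.6
top [257.2 206.5] 89 mean [437.3 -38.7] rect [437.  -38.4  15.5  70.7] axis 96.4 z 4.2
top blob z>10 px[379. 127.] zmax18 52 [ 716.2 -471.    12.9] [ 717.2 -470.7   74.6   14.2   25.7]
top blob z>10 px[258. 154.] zmax128 5252 [611.9 -46.6  71.2] [622.5 -70.7 170.9 444.4   2.1]
top blob z>10 px[376. 141.] zmax18 33 [ 664.3 -460.7   12.7] [ 662.6 -464.1   57.9   15.5   69.6]
top blob z>10 px[103. 154.] zmax81 312 [621.7 489.1  48.1] [622.  486.3  27.   98.9  89.7]
top blob z>10 px[135. 192.] zmax31 375 [490.1 384.6  23. ] [490.4 385.3 100.5  97.9  89.5]
top blob z>10 px[191. 204.] zmax127 397 [446.  184.1  74.8] [446.9 187.5  6
[... 655 characters left out ...]
21.7] axis 87.9 z 3.8
scene blob z>10 px[175. 126.] zmax171 891 [388.2 457.1 102.3] [389.6 472.8  79.   53.2   0.6]
scene blob z>10 px[228. 124.] zmax77 351 [617.  488.3  44.4] [620.1 484.3  29.8 102.   89.1]
scene blob z>10 px[305. 200.] zmax124 5780 [601.5 -81.7  57.3] [619.7 -71.5 171.2 448.    1.6]
scene blob z>10 px[216. 163.] zmax123 828 [452.  229.3  51.6] [461.7 296.5 291.1 100.7  72.8]
scene blob z>10 px[409. 279.] zmax14 120 [ 683.1 -429.1   11.6] [ 684.3 -426.8   96.2   16.5   52.5]
scene blob z>10 px[433. 287.] zmax14 110 [ 715.7 -473.6   11.7] [ 715.5 -473.5   75.6   15.    27.7]
scene blob z>10 px[334. 319.] zmax68 816 [ 431.8 -448.1   50.4] [ 440.9 -440.5   65.9   44.8   21.7]
```

View pics/top1.png

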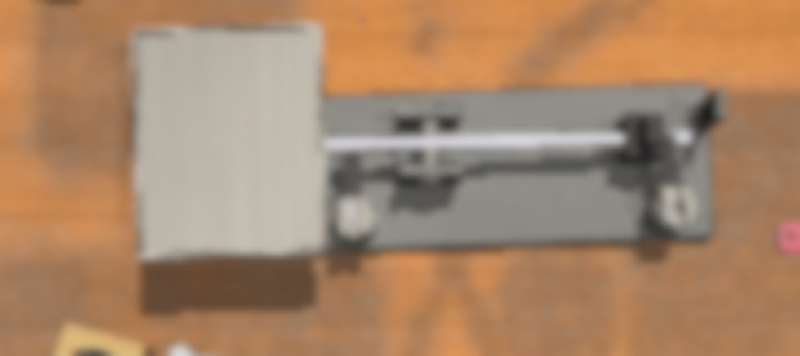

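View pics/scene1.png

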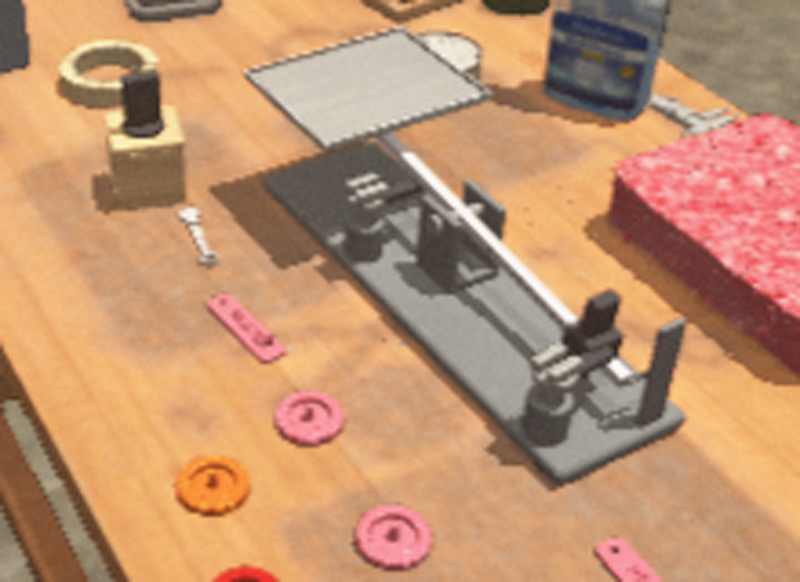

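```bash
python3 - <<'E'
from h import *
import pickle
tiles=[]
for n in('top','scene'):
    c=pickle.load(open(n+'0.pkl','rb')); P=pts(c); im=c['pixels']
    X,Y,Z=P[...,0],P[...,1],P[...,2]
    def g(nm,mm):
        q=P[mm]
        if len(q)>3: (cx,cy),(a,b),an=cv2.minAreaRect(q[:,:2].astype(np.float32)); e=np.linalg.eigh(np.cov(q[:,:2].T))[1][:,1]; print(n,nm,len(q),q.mean(0).round(1),np.round([cx,cy,a,b,an],1),'ax',np.degrees(np.arctan2(e[1],e[0])).round(1))
    k=(X>400)&(X<500)&(Y>130)&(Y<240)
    g('handle',k&(Z>95)&(Z<140)); g('handletop',k&(Z>118)&(Z<140)); g('racktop',k&(Z>62)&(Z<73))
    bal=(X>520)&(X<720)&(Y>-300)&(Y<180)
    g('base',bal&(Z>8)&(Z<30)); g('pan',bal&(Z>110)&(Z<140)&(Y>-20))
    g('headA',bal&(Z>84)&(Z<94)&(Y<-200)&(X<600)); g('headB',bal&(Z>84)&(Z<94)&(Y>-120)&(Y<15)&(X<598))
    for a in range(-280,0,20): g('z>70 y%d'%a,bal&(Z>55)&(Z<110)&(Y>a)&(Y<a+20)&(X<680))
    for cx,cy in ((577,-247),(575,-27),(446,184)):
        z=124 if cx<500 else 89
        gx,gy=np.meshgrid(np.arange(60,-60,-.4),np.arange(60,-60,-.4),indexing='ij')
        uv=proj(c,np.stack([cx+gx,cy+gy,np.full_like(gx,z)],-1)).reshape(gx.shape+(2,)).astype(np.float32)
        t=cv2.remap(im,uv[...,0],uv[...,1],cv2.INTER_CUBIC)[:266,:266]
        tiles.append(cv2.resize(im[0:1,0:1],(266,266)) if 0 else t)
cv2.imwrite('pics/rect.png',np.vstack([np.hstack(tiles[:3]),np.hstack(tiles[3:])]))
E
```

```text
top handle 63 [446.9 186.6 120.4] [447.6 187.4  15.4  32.7  89.5] ax 179.9
top handletop 52 [447.3 187.9 123.3] [447.6 188.1  14.4  32.7  88.3] ax 178.8
top racktop 240 [447.2 187.4  68.1] [447.  187.9  63.9  63.8  73.8] ax 109.7
top base 2258 [ 608.4 -140.9   17.7] [621.3 -59.9 186.8 469.5   1.3] ax 92.0
top pan 2220 [616.8  81.2 122. ] [617.1  80.9 171.  140.2   1.7] ax -178.6
top headA 41 [ 571.7 -253.1   88.3] [ 572.3 -253.7   27.4   23.6    0.8] ax 62.2
top headB 59 [574.7 -28.6  88.1] [578.5 -44.1  32.1 101.6  23.7] ax 117.7
top z>70 y-280 35 [ 601.  -265.9   76.6] [ 603.3 -264.5   16.    95.    79.7] ax 173.8
top z>70 y-260 112 [ 588.5 -250.    78.2] [ 593.5 -249.3   74.4   19.5    1.1] ax -179.6
top z>70 y-240 67 [ 621.1 -229.2   88.1] [ 608.  -230.1   63.2   19.7    0. ] ax -172.0
top z>70 y-220 30 [ 624.2 -212.9   68. ] [ 624.6 -209.8   32.2   16.7    1.4] ax 175.2
top z>70 y-200 18 [ 623.1 -189.5   69.2] [ 623.3 -189.6   17.6    8.    86.4] ax 90.1
top z>70 y-180 16 [ 622.5 -169.7   71.2] [ 623.  -169.3    7.8   18.3    3.2] ax 99.3
top z>70 y-160 16 [ 623.  -150.7   73.1]
[... 1689 characters left out ...]
ax 95.8
scene z>70 y-160 30 [ 619.5 -150.    69.7] [ 6.205e+02 -1.498e+02  1.040e+01  1.900e+01  6.000e-01] ax 104.0
scene z>70 y-140 29 [ 619.4 -129.9   70.8] [ 620.6 -130.3    8.8   18.4    7.8] ax 95.2
scene z>70 y-120 28 [ 619.2 -109.7   74.4] [ 620.  -110.8   19.2   12.2   81.3] ax 79.6
scene z>70 y-100 120 [617.1 -89.5  75.5] [620.2 -90.   19.9  54.4  89.9] ax -179.0
scene z>70 y-80 118 [614.3 -71.6  78.7] [617.4 -70.4  55.4  19.9   1.1] ax -179.3
scene z>70 y-60 80 [614.4 -51.6  79.5] [618.3 -50.9  51.7  17.3   3.9] ax -178.3
scene z>70 y-40 66 [586.3 -26.1  81.6] [586.6 -30.   19.3  74.6  89.3] ax 172.6
scene z>70 y-20 135 [582.9 -11.3  78.3] [585.  -10.2  77.2  19.2   0.6] ax -179.2
```

View pics/rect.png

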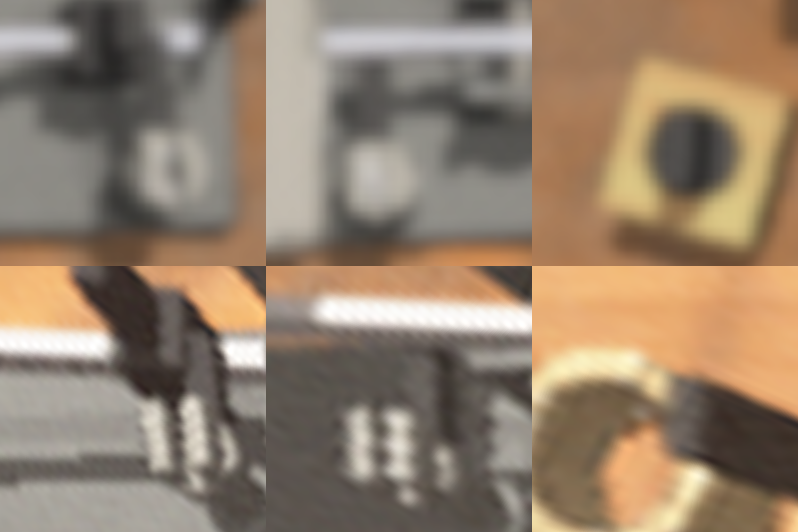

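The heads are light-topped, with slots roughly along world x at about (570,-257) for A and (564,-12) for B. The key handle is at (447,187), also lying along x. I'll move over the key while refining the slots.

Call:
{"fn": "servo_tool", "kwargs": {
  "series": [
    [0,0.54,-0.896,0,0,0,0.243],
    [0,0.54,-0.896,0,0,0,0.243],
    [0,0.54,-0.896,0,0,0,0.243],
    [0,0.54,-0.896,0,0,0,0.243],
    [0,0.54,-0.896,0,0,0,0.243],
    [0,0.54,-0.896,0,0,0,0.243],
    [0,0.54,-0.896,0,0,0,0.243],
    [0,0.54,-0.896,0,0,0,0.243],
    [0,0.54,-0.896,0,0,0,0.243],
    [0,0.54,-0.896,0,0,0,0.243],
    [0,0.54,-0.896,0,0,0,0.243],
    [0,0.54,-0.896,0,0,0,0.243]
  ]
}}

```text
clock: 1.1
position: [365.9, 320.8, 245.1]
tool_rot: [0.064, 0.998, -0.0, -0.0]
wrist_force: [0.6, 0.2, -0.3]
finger_gap: 85.7
gripper_force: 0.0
```

Call:
{"fn": "servo_tool", "kwargs": {
  "series": [
    [0,0.54,-0.896,0,0,0,0.243],
    [0,0.54,-0.896,0,0,0,0.243],
    [0,0.54,-0.896,0,0,0,0.243],
    [0,0.54,-0.896,0,0,0,0.243],
    [0,0.54,-0.896,0,0,0,0.243],
    [0,0.54,-0.896,0,0,0,0.243],
    [0,0,0,0,0,0,0],
    [0,0,0,0,0,0,0],
    [0,0,0,0,0,0,0]
  ]
}}

```text
clock: 1.85
position: [446.1, 188.3, 245.1]
tool_rot: [0.013, 1.0, 0.0, -0.0]
wrist_force: [-0.8, -0.8, -0.3]
finger_gap: 85.5
gripper_force: 0.0
```

```bash
cat >> h.py <<'E'
def st():
    o=r.get_obs(); from scipy.spatial.transform import Rotation as Ro
    M=Ro.from_quat(o['tool_rot']).as_matrix()
    print('t%.1f'%o['clock'],'p',o['position'].round(1),'yawY %.1f'%np.degrees(np.arctan2(M[1,1],M[0,1])),'z',M[:,2].round(3),'F',o['wrist_force'].round(1),'T',o['torque'].round(2),'gap %.1f grip %.0f'%(o['finger_gap'],o['gripper_force']),'q',o['joint_positions'].round(2))
E
python3 - <<'E'
from h import *
import pickle
st()
for n in('top','scene'):
    c=pickle.load(open(n+'0.pkl','rb')); im=c['pixels'].max(2)
    for nm,cx,cy in (('A',570,-257.5),('B',564,-12)):
        gx,gy=np.meshgrid(np.arange(20,-20,-.4),np.arange(20,-20,-.4),indexing='ij')
        uv=proj(c,np.stack([cx+gx,cy+gy,np.full_like(gx,89)],-1)).reshape(gx.shape+(2,)).astype(np.float32)
        t=cv2.remap(im,uv[...,0],uv[...,1],cv2.INTER_LINEAR).astype(np.uint8)
        th,m=cv2.threshold(t,0,255,cv2.THRESH_OTSU)
        k,l,s,ce=cv2.connectedComponentsWithStats(m)
        print(n,nm,'otsu',th)
        for i in range(1,k):
            if s[i,4]>100:
                a,b=np.where(l==i); w=np.c_[cx+20-.4*a,cy+20-.4*b]; e=np.linalg.eigh(np.cov(w.T))[1][:,1]; e*=np.sign(e[0])
                print('  strip',w.mean(0).round(1),w.min(0).round(1),w.max(0).round(1),'ang',np.degrees(np.arctan2(e[1],e[0])).round(1),'n',len(w))
        # darkest column per row
        for i in range(20,85,8): print('   x%.0f'%(cx+20-.4*i),' '.join(str(v) for v in t[i,::5]))
E
```

```text
t1.9 p [446.1 188.3 245.1] yawY 88.5 z [-0.001  0.    -1.   ] F [-0.8 -0.8 -0.3] T [ 0.03  0.02 -0.02] gap 85.5 grip 0 q [-0.76  0.01  0.27  1.83 -0.    1.3   1.06]
top A otsu 124.0
  strip [ 570.2 -261.1] [ 550.4 -277.1] [ 590.  -241.5] ang 5.0 n 7772
   x582 82 93 110 129 148 160 165 164 158 153 155 158 163 162 159 153 147 143 142 141
   x579 84 96 114 137 159 173 180 179 171 162 161 164 171 171 168 160 152 146 142 140
   x576 91 102 116 137 158 173 179 177 168 157 155 159 168 172 174 166 158 149 144 140
   x572 100 110 123 141 158 170 174 170 158 146 143 149 162 170 175 170 162 151 145 141
   x569 103 114 126 142 158 170 172 168 154 141 136 141 155 167 174 169 162 152 145 140
   x566 98 111 124 143 160 171 174 172 160 148 141 144 154 164 170 166 159 149 143 139
   x563 86 99 115 136 156 170 176 178 171 162 152 151 155 162 165 160 153 144 139 136
   x560 74 86 100 120 139 155 166 173 171 166 157 154 153 156 157 152 146 140 138 135
   x556 64 71 82 96 111 125 137 148 152 153 149 145 143 145 145 143 140 138 137 136
top B otsu 145.0
  strip [565.5 -15.4] [550.  -31.6] [580.8   0.8] an
[... 2039 characters left out ...]
162 144 120 105 99
   x573 91 91 97 118 154 180 197 177 147 123 119 136 169 199 205 200 169 136 113 105
   x570 90 90 93 117 150 182 191 187 165 133 111 112 149 181 207 187 156 129 117 106
   x566 91 94 103 118 139 171 198 212 179 147 120 137 166 201 198 187 165 136 113 102
   x563 92 93 101 116 146 174 202 192 166 138 133 149 184 200 207 213 179 145 117 109
   x560 90 89 89 107 145 180 194 184 160 129 119 118 143 181 206 193 165 135 119 108
   x557 90 89 95 115 143 172 193 199 180 147 117 119 151 187 197 186 162 132 115 102
   x554 92 93 102 118 136 157 186 195 177 148 128 144 173 191 198 196 175 145 118 104
   x550 90 91 91 99 114 130 150 149 140 126 118 109 126 146 162 164 154 135 114 105
```

Call:
{"fn": "servo_tool", "kwargs": {
  "series": [
    [0.3,0,-0.04,-0.75,0,0,0],
    [0.3,0.02,0,-0.75,0,0,0],
    [0.3,0,0,-0.75,0,0,0],
    [0.3,0,0,-0.75,0,0,0],
    [0.3,0,0,-0.75,0,0,0],
    [0.3,0,0,-0.75,0,0,0],
    [0.3,0,0,-0.75,0,0,0],
    [0.3,0,0,-0.75,0,0,0],
    [0.3,0,0,0,0,0,0],
    [0.3,0,0,0,0,0,0]
  ]
}}

```text
clock: 2.68
position: [446.1, 187.4, 95.0]
tool_rot: [0.012, 1.0, -0.0, -0.001]
wrist_force: [-0.1, 0.1, -0.1]
finger_gap: 60.0
gripper_force: 0.0
```

Call:
{"fn": "servo_tool", "kwargs": {
  "series": [
    [1,0,0,0,0,0,0],
    [1,0,0,0,0,0,0],
    [1,0,0,0,0,0,0],
    [1,0,0,0,0,0,0],
    [1,0,0,0,0,0,0],
    [1,0,0,0,0,0,0],
    [1,0,0,0,0,0,0],
    [1,0,0,0,0,0,0],
    [1,0,0,0,0,0,0],
    [1,0,0,0,0,0,0]
  ]
}}

```text
clock: 3.52
position: [447.6, 187.2, 96.4]
tool_rot: [0.013, 1.0, 0.001, 0.001]
wrist_force: [-0.9, 0.2, 7.3]
finger_gap: 15.6
gripper_force: 59.1
```

```bash
python3 -c "from h import *; st()"
```

```text
t3.5 p [447.6 187.2  96.4] yawY 88.5 z [ 0.001  0.001 -1.   ] F [-0.9  0.2  7.3] T [-0.06  0.3  -0.06] gap 15.6 grip 59 q [-0.74  0.17  0.27  2.01 -0.06  0.97  1.1 ]
```

Call:
{"fn": "servo_tool", "kwargs": {
  "series": [
    [1,0,0,0.4,0,0,0],
    [1,0,0,0.8,0,0,0],
    [1,0,0,0.9,0,0,0],
    [1,0,0,0.9,0,0,0],
    [1,0,0,0.9,0,0,0],
    [1,0,0,0.9,0,0,0],
    [1,0,0,0.8,0,0,0],
    [1,0,0,0,0,0,0]
  ]
}}

```text
clock: 4.18
position: [448.6, 187.3, 240.0]
tool_rot: [0.013, 1.0, 0.002, 0.003]
wrist_force: [0.3, 0.5, -1.0]
finger_gap: 15.1
gripper_force: 58.5
```

Call:
{"fn": "servo_tool", "kwargs": {
  "series": [
    [1,0.464,-0.8,0,0,0,0.112],
    [1,0.464,-0.8,0,0,0,0.112],
    [1,0.464,-0.8,0,0,0,0.112],
    [1,0.464,-0.8,0,0,0,0.112],
    [1,0.464,-0.8,0,0,0,0.112],
    [1,0.464,-0.8,0,0,0,0.112],
    [1,0.464,-0.8,0,0,0,0.112],
    [1,0.464,-0.8,0,0,0,0.112],
    [1,0.464,-0.8,0,0,0,0.112],
    [1,0.464,-0.8,0,0,0,0.112],
    [1,0,0,0,0,0,0],
    [1,0,0,0,0,0,0]
  ]
}}

```text
clock: 5.18
position: [562.9, -14.7, 235.1]
tool_rot: [-0.025, 1.0, -0.0, -0.0]
wrist_force: [-0.5, -0.1, -1.5]
finger_gap: 15.2
gripper_force: 58.6
```

```bash
python3 - <<'E'
from h import *
import pickle
st()
c=cam('scene'); pickle.dump(c,open('s1.pkl','wb'))
p=r.get_obs()['position']
u,v=proj(c,p-[0,0,86])[0]; print(u,v)
u,v=int(u),int(v)
cv2.imwrite('pics/k1.png',cv2.resize(c['pixels'][v-50:v+50,u-60:u+60],(720,600),interpolation=cv2.INTER_CUBIC)); print('crop origin',u-60,v-50,'x6')
E
```

```text
t5.2 p [562.9 -14.7 235.1] yawY 92.8 z [-0.001 -0.001 -1.   ] F [-0.5 -0.1 -1.5] T [ 0.04 -0.05 -0.01] gap 15.2 grip 59 q [-0.47  0.21  0.48  1.67 -0.1   1.29  1.65]
281.2270441888136 163.63846995035152
crop origin 221 113 x6
```

View pics/k1.png

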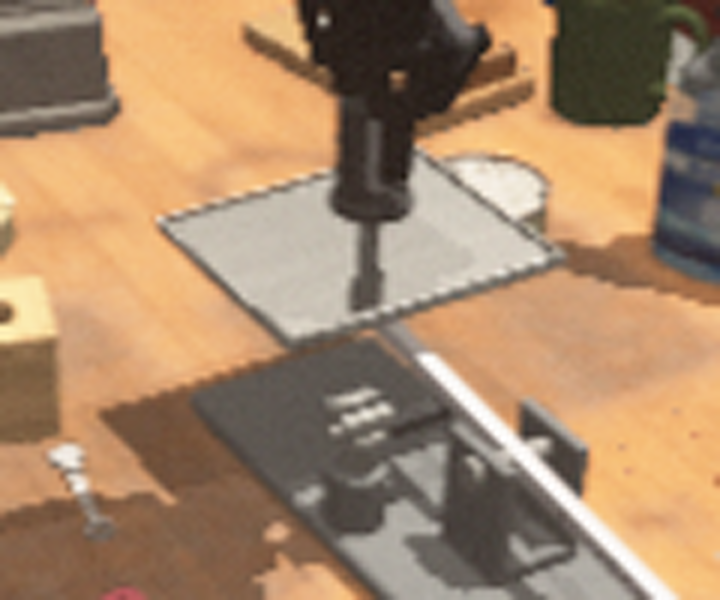

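The blade tip is visible at (366,305) in the crop and the head strips at (352,397), (367,412) and (375,435). I'll check with depth which strips are the head's top and where the blade really is.

```bash
python3 - <<'E'
from h import *
import pickle
for n,f in(('scene','scene0.pkl'),('top','top0.pkl')):
    c=pickle.load(open(f,'rb')); P=pts(c); V=c['pixels'].max(2)
    for nm,cx,cy in (('A',570,-257),('B',564,-12)):
        m=(abs(P[...,0]-cx)<25)&(abs(P[...,1]-cy)<28)&(P[...,2]>60)&(P[...,2]<100)
        q=P[m]; v=V[m]
        print(n,nm,'z hist',np.histogram(q[:,2],[60,70,74,77,80,83,86,88,90,92,95,100])[0])
        t=(q[:,2]>85)
        b=q[t]; print('  top: n',t.sum(),'mean',b.mean(0).round(1),'min',b.min(0).round(1),'max',b.max(0).round(1))
        for y in np.arange(cy-24,cy+24,3):
            s=(abs(q[:,1]-y)<1.5)&(abs(q[:,0]-cx)<9)
            if s.any(): print('   y%.0f'%y,'z',np.percentile(q[s,2],[10,50,90]).round(0),'V',int(v[s].mean()),s.sum())
c=pickle.load(open('s1.pkl','rb')); P=pts(c)
d=np.linalg.norm(P[...,:2]-[563,-14],axis=2)<30
for z0 in range(140,215,6):
    s=d&(P[...,2]>z0)&(P[...,2]<=z0+6)
    if s.sum()>2: print('key z',z0,s.sum(),P[s].mean(0).round(1),P[s].min(0).round(1),P[s].max(0).round(1))
E
```

```text
scene A z hist [11  7 18 18 16 20 30 20  4  0  0]
  top: n 64 mean [ 569.5 -257.    87.6] min [ 555.9 -269.4   85.1] max [ 583.5 -241.5   90.6]
   y-272 z [75. 76. 77.] V 123 3
   y-269 z [72. 77. 86.] V 138 17
   y-266 z [78. 85. 89.] V 152 15
   y-263 z [61. 88. 90.] V 155 11
   y-260 z [64. 87. 88.] V 142 5
   y-257 z [61. 61. 61.] V 82 1
   y-254 z [78. 82. 83.] V 123 3
   y-251 z [78. 84. 88.] V 137 16
   y-248 z [87. 88. 89.] V 208 7
   y-245 z [87. 87. 89.] V 177 5
   y-242 z [85. 85. 85.] V 202 1
scene B z hist [ 7  9  9 15  9 21 13 20  2  0  0]
  top: n 46 mean [563.4 -13.   87.7] min [549.4 -24.5  85. ] max [578.9   0.   90.6]
   y-27 z [75. 78. 78.] V 141 4
   y-24 z [75. 84. 89.] V 135 14
   y-21 z [76. 81. 87.] V 128 8
   y-18 z [62. 81. 89.] V 145 8
   y-15 z [71. 88. 89.] V 132 4
   y-12 z [87. 87. 87.] V 97 1
   y-9 z [89. 89. 89.] V 136 1
   y-6 z [84. 86. 89.] V 154 10
   y-3 z [88. 88. 89.] V 193 4
   y0 z [88. 88. 88.] V 173 1
top A z hist [ 4  8  8 11  9 13 11  7 13  1  1]
  top: n 38 mean [ 572.  -253.5   88.9] min [ 558.8 -265.6   85.4] max [ 586.1 -241.9   95.
[... 873 characters left out ...]
.5 154.9] [552.2 -17.6 152.4] [572.2 -12.7 157.5]
key z 158 8 [562.2 -15.4 161.5] [556.5 -16.9 158.5] [571.9 -12.9 163.5]
key z 164 11 [560.5 -16.7 167.3] [551.1 -18.9 164.2] [569.8 -14.2 169.7]
key z 170 7 [559.9 -17.  173.8] [555.6 -19.3 171.9] [565.4 -13.8 175.8]
key z 176 7 [559.3 -16.6 179.5] [556.9 -19.8 176.6] [564.2 -13.5 181.7]
key z 182 6 [560.4 -15.7 184.5] [556.5 -18.6 182.1] [565.4 -13.1 187.4]
key z 188 9 [559.4 -16.3 190.9] [557.  -18.8 188.3] [563.7 -11.8 193.5]
key z 194 4 [559.1 -19.3 197.9] [556.9 -20.9 195.9] [561.3 -17.4 198.9]
key z 206 32 [557.5 -24.5 210.2] [542.6 -35.4 207.2] [580.2  -6.2 212. ]
key z 212 34 [558.3 -22.9 213.8] [541.9 -34.3 212.1] [576.9  -5.6 217.9]
```

Call:
{"fn": "servo_tool", "kwargs": {
  "series": [
    [1,0.04,0.14,-0.5,0,0,0],
    [1,0,0,-0.6,0,0,0],
    [1,0,0,-0.6,0,0,0],
    [1,0,0,-0.5,0,0,0],
    [1,0,0,0,0,0,0],
    [1,0,0,0,0,0,0],
    [1,0,0,0,0,0,0]
  ]
}}

```text
clock: 5.82
position: [564.3, -9.4, 180.9]
tool_rot: [-0.026, 1.0, 0.0, 0.0]
wrist_force: [0.4, 0.3, -0.1]
finger_gap: 15.3
gripper_force: 58.6
```

```bash
python3 - <<'E'
from h import *
import pickle
st()
c=cam('scene'); pickle.dump(c,open('s2.pkl','wb'))
p=r.get_obs()['position']
u,v=proj(c,p-[0,0,86])[0].astype(int)
cv2.imwrite('pics/k2.png',cv2.resize(c['pixels'][v-30:v+30,u-40:u+40],(800,600),interpolation=cv2.INTER_CUBIC)); print('crop origin',u-40,v-30,'x10')
E
```

```text
t5.8 p [564.3  -9.4 180.9] yawY 93.0 z [ 0.001  0.    -1.   ] F [ 0.4  0.3 -0.1] T [-0.01 -0.02 -0.  ] gap 15.3 grip 59 q [-0.47  0.25  0.47  1.73 -0.12  1.18  1.66]
crop origin 240 148 x10
```

View pics/k2.png

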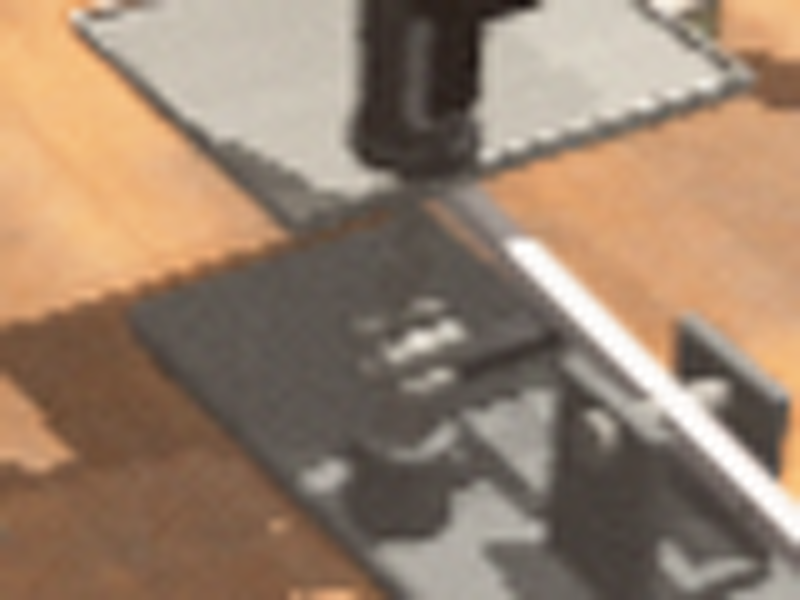

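Call:
{"fn": "servo_tool", "kwargs": {
  "series": [
    [1,0,-0.064,0,0,0,0],
    [1,0,0,-0.12,0,0,0],
    [1,0,0,-0.12,0,0,0],
    [1,0,0,-0.08,0,0,0],
    [1,0,0,-0.04,0,0,0],
    [1,0,0,0,0,0,0],
    [1,0,0,0,0,0,0]
  ]
}}

```text
clock: 6.45
position: [564.1, -11.4, 171.3]
tool_rot: [-0.026, 1.0, 0.0, -0.0]
wrist_force: [0.5, -0.3, -0.7]
finger_gap: 15.4
gripper_force: 58.6
```

```bash
python3 -c "from h import *; st()"
```

```text
t6.5 p [564.1 -11.4 171.3] yawY 93.0 z [-0.  0. -1.] F [ 0.5 -0.3 -0.7] T [-0.02  0.01  0.04] gap 15.4 grip 59 q [-0.47  0.26  0.47  1.74 -0.13  1.16  1.67]
```

Call:
{"fn": "servo_tool", "kwargs": {
  "series": [
    [1,0,0,-0.1,0,0,0],
    [1,0,0,-0.1,0,0,0],
    [1,0,0,0,0,0,0],
    [1,0,0,0,0,0,0]
  ]
}}

```text
clock: 6.78
position: [563.9, -11.4, 166.1]
tool_rot: [-0.026, 1.0, -0.0, -0.0]
wrist_force: [0.2, -0.3, -1.5]
finger_gap: 15.7
gripper_force: 58.6
```

Call:
{"fn": "servo_tool", "kwargs": {
  "series": [
    [1,0,0,0,0,0,1],
    [1,0,0,0,0,0,1],
    [1,0,0,0,0,0,1],
    [1,0,0,0,0,0,1],
    [1,0,0,0,0,0,1],
    [1,0,0,0,0,0,1]
  ]
}}

```text
clock: 7.28
position: [564.2, -11.5, 166.4]
tool_rot: [-0.235, 0.972, -0.0, 0.0]
wrist_force: [0.3, 0.1, -1.5]
finger_gap: 15.0
gripper_force: 58.5
```

```bash
python3 -c "from h import *; st()"
```

```text
t7.3 p [564.2 -11.5 166.4] yawY 117.1 z [ 0. -0. -1.] F [ 0.3  0.1 -1.5] T [-0.09 -0.08 -0.09] gap 15.0 grip 59 q [-0.42  0.26  0.42  1.75 -0.12  1.15  2.08]
```

Call:
{"fn": "servo_tool", "kwargs": {
  "series": [
    [1,0,0,0,0,0,-1],
    [1,0,0,0,0,0,-1],
    [1,0,0,0,0,0,-0.7],
    [1,0,0,0.3,0,0,0],
    [1,0,0,0.5,0,0,0],
    [1,0,0,0.6,0,0,0],
    [1,0,0,0,0,0,-1],
    [1,0,0,0,0,0,-1],
    [1,0,0,0,0,0,-1],
    [1,0,0,0,0,0,-1],
    [1,0,0,0,0,0,-1],
    [1,0,0,0,0,0,-1]
  ]
}}

```text
clock: 8.28
position: [564.5, -11.4, 202.8]
tool_rot: [0.069, 0.998, 0.0, 0.001]
wrist_force: [-0.7, 0.8, -1.8]
finger_gap: 15.5
gripper_force: 58.6
```

Call:
{"fn": "servo_tool", "kwargs": {
  "series": [
    [1,0,0,0,0,0,-1],
    [1,0,0,0,0,0,-1],
    [1,0,0,0,0,0,-1],
    [1,0,0,0,0,0,-1],
    [1,0,0,0,0,0,-1],
    [1,0,0,0,0,0,-1],
    [1,0,0,0,0,0,-1],
    [1,0,0,0,0,0,-1],
    [1,0,0,0,0,0,-1],
    [1,0,0,0,0,0,-1],
    [1,0,0,0,0,0,-1],
    [1,0,0,0,0,0,-1]
  ]
}}

```text
clock: 9.28
position: [564.5, -11.4, 202.8]
tool_rot: [0.469, 0.883, 0.001, 0.0]
wrist_force: [0.6, 0.1, -0.9]
finger_gap: 15.1
gripper_force: 58.6
```

Call:
{"fn": "servo_tool", "kwargs": {
  "series": [
    [1,0,0,0,0,0,-1],
    [1,0,0,0,0,0,-1],
    [1,0,0,0,0,0,-1],
    [1,0,0,0,0,0,-1],
    [1,0,0,0,0,0,-1],
    [1,0,0,0,0,0,-1],
    [1,0,0,0,0,0,-1],
    [1,0,0,0,0,0,-1],
    [1,0,0,0,0,0,-1],
    [1,0,0,0,0,0,-1],
    [1,0,0,0,0,0,-1],
    [1,0,0,0,0,0,-1]
  ]
}}

```text
clock: 10.28
position: [564.5, -11.3, 202.7]
tool_rot: [0.787, 0.616, 0.001, 0.0]
wrist_force: [-0.8, 0.3, -1.5]
finger_gap: 15.1
gripper_force: 58.6
```

Call:
{"fn": "servo_tool", "kwargs": {
  "series": [
    [1,0,0,0,0,0,-1],
    [1,0,0,0,0,0,-1],
    [1,0,0,0,0,0,-1],
    [1,0,0,0,0,0,-1],
    [1,0,0,0,0,0,-1],
    [1,0,0,0,0,0,-1],
    [1,0,0,0,0,0,-1],
    [1,0,0,0,0,0,-1],
    [1,0,0,0,0,0,-1],
    [1,0,0,0,0,0,-1],
    [1,0,0,0,0,0,-1],
    [1,0,0,0,0,0,-1]
  ]
}}

```text
clock: 11.28
position: [564.4, -11.2, 202.7]
tool_rot: [0.97, 0.243, 0.001, -0.0]
wrist_force: [-0.2, -0.3, -0.7]
finger_gap: 15.3
gripper_force: 58.6
```

Call:
{"fn": "servo_tool", "kwargs": {
  "series": [
    [1,0,0,0,0,0,-1],
    [1,0,0,0,0,0,-1],
    [1,0,0,0,0,0,-1],
    [1,0,0,0,0,0,0],
    [1,0,0,0,0,0,0],
    [1,0,0,0,0,0,0]
  ]
}}

```text
clock: 11.78
position: [564.3, -11.2, 201.9]
tool_rot: [0.99, 0.142, 0.0, -0.0]
wrist_force: [-1.3, -0.2, -2.1]
finger_gap: 15.1
gripper_force: 58.6
```

```bash
python3 - <<'E'
from h import *
import pickle
st()
c=cam('top'); im=c['pixels']; u,v=proj(c,[564,-11,89])[0]; print(u,v)
for nm,cx,cy in (('B',564,-12),):
    c=cam('scene'); im=c['pixels'].max(2); P=pts(c)
    gx,gy=np.meshgrid(np.arange(20,-20,-.4),np.arange(20,-20,-.4),indexing='ij')
    uv=proj(c,np.stack([cx+gx,cy+gy,np.full_like(gx,89)],-1)).reshape(gx.shape+(2,)).astype(np.float32)
    cv2.imwrite('pics/rb.png',cv2.resize(cv2.remap(c['pixels'],uv[...,0],uv[...,1],1),(400,400)))
d=np.linalg.norm(P[...,:2]-[563,-14],axis=2)<30
for z0 in range(100,180,6):
    s=d&(P[...,2]>z0)&(P[...,2]<=z0+6)
    if s.sum()>2: print('key z',z0,s.sum(),P[s].mean(0).round(1),P[s].min(0).round(1),P[s].max(0).round(1))
E
```

```text
t11.8 p [564.3 -11.2 201.9] yawY -73.6 z [ 0.001  0.    -1.   ] F [-1.3 -0.2 -2.1] T [-0.04  0.02 -0.01] gap 15.1 grip 59 q [-0.81  0.3   0.9   1.72 -0.25  1.24 -1.13]
249.04795871687125 168.02931841023607
key z 118 20 [556.8  -1.7 120.8] [544.5 -15.  118.6] [569.7  10.9 124. ]
key z 124 14 [559.1   1.3 125.7] [544.9 -14.  124.1] [567.8  11.  129.8]
key z 130 8 [559.4 -13.9 133.1] [555.2 -14.9 130. ] [565.8 -11.4 136. ]
key z 136 8 [561.5 -12.1 138.8] [558.5 -15.6 136.1] [566.   -5.4 141.7]
key z 142 4 [560.9 -12.6 144.5] [558.4 -16.9 142.9] [563.3  -8.4 146.2]
key z 148 6 [561.6 -13.8 150.1] [558.8 -16.5 148.7] [565.3 -12.  151.8]
key z 154 5 [561.4 -14.7 157.1] [559.2 -16.7 154.8] [564.8 -11.7 159.7]
key z 160 3 [561.3 -13.3 161.8] [557.7 -13.6 161.1] [564.5 -12.7 163. ]
key z 172 24 [557. -22. 176.] [543.2 -29.9 172.4] [580.2  -7.3 178. ]
key z 178 35 [558.9 -18.8 179.6] [542.7 -30.2 178.1] [580.2   1.9 183.1]
```

View pics/rb.png

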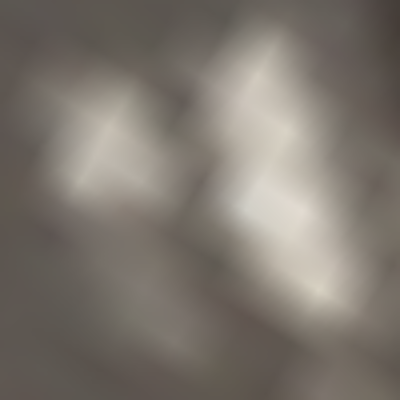

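The slot is now turned about 18°, so the screw follows the key. I'll reinsert.

Call:
{"fn": "servo_tool", "kwargs": {
  "series": [
    [1,0,0,-0.5,0,0,0.4],
    [1,0,0,-0.46,0,0,0],
    [1,0,0,-0.12,0,0,0],
    [1,0,0,-0.12,0,0,0],
    [1,0,0,0,0,0,0],
    [1,0,0,0,0,0,0]
  ]
}}

```text
clock: 12.38
position: [564.2, -11.4, 171.5]
tool_rot: [0.988, 0.154, 0.0, 0.0]
wrist_force: [-0.0, 0.4, -0.5]
finger_gap: 15.2
gripper_force: 58.6
```

```bash
python3 -c "from h import *; st()"
```

```text
t12.4 p [564.2 -11.4 171.5] yawY -72.2 z [ 0. -0. -1.] F [-0.   0.4 -0.5] T [-0.01  0.01 -0.04] gap 15.2 grip 59 q [-0.79  0.34  0.88  1.76 -0.28  1.18 -1.09]
```

Call:
{"fn": "servo_tool", "kwargs": {
  "series": [
    [1,0,0,-0.11,0,0,0],
    [1,0,0,-0.1,0,0,0],
    [1,0,0,0,0,0,1],
    [1,0,0,0,0,0,1],
    [1,0,0,0,0,0,1],
    [1,0,0,0,0,0,1],
    [1,0,0,0,0,0,1],
    [1,0,0,0,0,0,1],
    [1,0,0,0,0,0,1],
    [1,0,0,0,0,0,1],
    [1,0,0,0,0,0,1],
    [1,0,0,0,0,0,1]
  ]
}}

```text
clock: 13.38
position: [564.2, -11.7, 165.9]
tool_rot: [0.875, 0.484, 0.0, 0.0]
wrist_force: [0.9, -1.1, -3.0]
finger_gap: 15.1
gripper_force: 58.4
```

Call:
{"fn": "servo_tool", "kwargs": {
  "series": [
    [1,0,0,0,0,0,1],
    [1,0,0,0,0,0,1],
    [1,0,0,0,0,0,1],
    [1,0,0,0,0,0,1],
    [1,0,0,0,0,0,1],
    [1,0,0,0,0,0,1],
    [1,0,0,0,0,0,1],
    [1,0,0,0,0,0,0],
    [1,0,0,0,0,0,0]
  ]
}}

```text
clock: 14.13
position: [564.4, -11.7, 166.1]
tool_rot: [0.734, 0.68, 0.0, 0.0]
wrist_force: [2.5, -1.6, -2.5]
finger_gap: 15.4
gripper_force: 58.6
```

```bash
python3 -c "from h import *; st()"
```

```text
t14.1 p [564.4 -11.7 166.1] yawY -4.4 z [ 0.001 -0.    -1.   ] F [ 2.5 -1.6 -2.5] T [-0.51 -0.7  -0.02] gap 15.4 grip 59 q [-0.62  0.29  0.66  1.76 -0.2   1.16  0.03]
```

Call:
{"fn": "servo_tool", "kwargs": {
  "series": [
    [1,0,0,0,0,0,0.5],
    [1,0,0,0,0,0,0.5],
    [1,0,0,0,0,0,0]
  ]
}}

```text
clock: 14.38
position: [564.4, -11.7, 166.1]
tool_rot: [0.709, 0.705, 0.0, 0.0]
wrist_force: [3.2, -2.4, -3.8]
finger_gap: 15.5
gripper_force: 58.5
```

```bash
python3 -c "from h import *; st()"
```

```text
t14.4 p [564.4 -11.7 166.1] yawY -0.3 z [ 0.001 -0.    -1.   ] F [ 3.2 -2.4 -3.8] T [-0.61 -0.87 -0.01] gap 15.5 grip 59 q [-0.61  0.29  0.65  1.76 -0.19  1.16  0.09]
```

Call:
{"fn": "servo_tool", "kwargs": {
  "series": [
    [1,0,0,0,0,0,0.5],
    [1,0,0,0,0,0,0.5],
    [1,0,0,0,0,0,0]
  ]
}}

```text
clock: 14.63
position: [564.4, -11.7, 166.2]
tool_rot: [0.684, 0.729, 0.0, 0.0]
wrist_force: [2.9, -3.1, -3.8]
finger_gap: 14.8
gripper_force: 58.5
```

```bash
python3 - <<'E'
from h import *
st()
cx,cy=564,-12
c=cam('scene')
gx,gy=np.meshgrid(np.arange(80,-40,-.4),np.arange(60,-60,-.4),indexing='ij')
uv=proj(c,np.stack([cx+gx,cy+gy,np.full_like(gx,70)],-1)).reshape(gx.shape+(2,)).astype(np.float32)
cv2.imwrite('pics/rb2.png',cv2.resize(cv2.remap(c['pixels'],uv[...,0],uv[...,1],1),(600,600)))
E
```

```text
t14.6 p [564.4 -11.7 166.2] yawY 3.7 z [ 0.001 -0.    -1.   ] F [ 2.9 -3.1 -3.8] T [-0.7  -1.03 -0.12] gap 14.8 grip 58 q [-0.6   0.29  0.64  1.76 -0.19  1.16  0.16]
```

View pics/rb2.png

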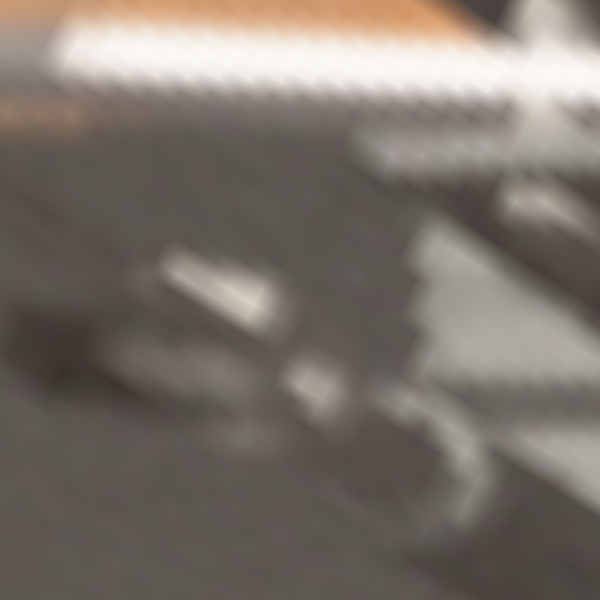

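Call:
{"fn": "servo_tool", "kwargs": {
  "series": [
    [1,0,0,0,0,0,0.5],
    [1,0,0,0,0,0,0.5],
    [1,0,0,0,0,0,0]
  ]
}}

```text
clock: 14.93
position: [564.4, -11.6, 166.1]
tool_rot: [0.658, 0.753, 0.0, 0.0]
wrist_force: [4.6, -2.4, -4.1]
finger_gap: 15.4
gripper_force: 58.5
```

```bash
python3 - <<'E'
from h import *
st()
c=cam('scene'); P=pts(c)
d=np.linalg.norm(P[...,:2]-[563,-12],axis=2)
s=(d>18)&(d<75)&(P[...,2]>40)&(P[...,2]<84)&(P[...,0]<605)&(P[...,1]<65)
a=np.degrees(np.arctan2(P[...,1][s]+12,P[...,0][s]-563)); print(np.histogram(a,np.arange(-180,181,20))); 
k=s&(d>30); print(P[k][:60].round(0).tolist())
E
```

```text
t14.9 p [564.4 -11.6 166.1] yawY 7.7 z [ 0.001 -0.    -1.   ] F [ 4.6 -2.4 -4.1] T [-0.64 -1.23 -0.29] gap 15.4 grip 58 q [-0.59  0.29  0.63  1.76 -0.18  1.16  0.23]
(array([ 0,  0,  2,  0,  0, 43, 39,  0,  0,  0,  0,  0,  8, 12,  1,  0,  0,
        0]), array([-180, -160, -140, -120, -100,  -80,  -60,  -40,  -20,    0,   20,
         40,   60,   80,  100,  120,  140,  160,  180]))
[[567.0, 42.0, 75.0], [568.0, 38.0, 77.0], [572.0, 40.0, 74.0], [574.0, 37.0, 75.0], [578.0, 37.0, 74.0], [565.0, 39.0, 73.0], [566.0, 36.0, 75.0], [569.0, 33.0, 76.0], [572.0, 33.0, 74.0], [576.0, 33.0, 73.0], [567.0, 36.0, 71.0], [567.0, 31.0, 73.0], [570.0, 30.0, 73.0], [572.0, 27.0, 75.0], [576.0, 27.0, 73.0], [564.0, 31.0, 71.0], [563.0, 24.0, 76.0], [568.0, 26.0, 73.0], [571.0, 25.0, 73.0], [564.0, 26.0, 70.0], [595.0, -45.0, 81.0], [594.0, -47.0, 80.0], [594.0, -52.0, 83.0], [594.0, -48.0, 77.0], [594.0, -52.0, 79.0], [594.0, -58.0, 83.0], [594.0, -47.0, 72.0], [595.0, -52.0, 75.0], [593.0, -59.0, 80.0], [595.0, -62.0, 82.0], [593.0, -49.0, 70.0], [594.0, -53.0, 73.0], [590.0, -64.0, 81.0], [591.0, -68.0, 83.0], [594.0, -69.0, 83.0], [593.0, -50.0, 67.0], [595.0, -52.0, 67.0], [590.0, -65.0, 78.0], [590.0, -69.0, 80.0], [591.0, -72.0, 82.0], [594.0, -73.0, 82.0], [594.0, -48.0, 62.0], [593.0, -56.0, 67.0], [589.0, -66.0, 75.0], [590.0, -69.0, 77.0], [590.0, -74.0, 80.0], [593.0, -75.0, 79.0], [594.0, -79.0, 82.0], [594.0, -50.0, 59.0], [594.0, -54.0, 62.0], [591.0, -64.0, 69.0], [591.0, -69.0, 73.0], [588.0, -77.0, 79.0], [591.0, -78.0, 78.0], [595.0, -78.0, 77.0], [595.0, -49.0, 54.0], [596.0, -53.0, 56.0], [595.0, -58.0, 60.0], [589.0, -71.0, 71.0], [592.0, -73.0, 72.0]]
```

Call:
{"fn": "servo_tool", "kwargs": {
  "series": [
    [1,0,0,0,0,0,-1],
    [1,0,0,0,0,0,-1],
    [1,0,0,0,0,0,-1],
    [1,0,0,0,0,0,-1],
    [1,0,0,0,0,0,0],
    [1,0,0,0.3,0,0,0],
    [1,0,0,0.6,0,0,0],
    [1,0,0,0.7,0,0,0],
    [1,0,0,0,0,0,0]
  ]
}}

```text
clock: 15.73
position: [565.2, -11.3, 209.6]
tool_rot: [0.756, 0.655, 0.002, 0.001]
wrist_force: [0.9, -0.5, -0.4]
finger_gap: 15.4
gripper_force: 59.3
```

Call:
{"fn": "servo_tool", "kwargs": {
  "series": [
    [1,0.012,-0.49,0,0,0,-0.98],
    [1,0.012,-0.49,0,0,0,-0.98],
    [1,0.012,-0.49,0,0,0,-0.98],
    [1,0.012,-0.49,0,0,0,-0.98],
    [1,0.012,-0.49,0,0,0,-0.98],
    [1,0.012,-0.49,0,0,0,-0.98],
    [1,0.012,-0.49,0,0,0,-0.98],
    [1,0.012,-0.49,0,0,0,-0.98],
    [1,0.012,-0.49,0,0,0,-0.98],
    [1,0.012,-0.49,0,0,0,-0.98]
  ]
}}

```text
clock: 16.57
position: [566.8, -134.0, 206.1]
tool_rot: [0.932, 0.362, -0.0, -0.0]
wrist_force: [-0.1, -0.2, -1.0]
finger_gap: 15.8
gripper_force: 59.2
```

Call:
{"fn": "servo_tool", "kwargs": {
  "series": [
    [1,0.012,-0.49,0,0,0,-0.98],
    [1,0.012,-0.49,0,0,0,-0.98],
    [1,0.012,-0.49,0,0,0,-0.98],
    [1,0.012,-0.49,0,0,0,-0.98],
    [1,0.012,-0.49,0,0,0,-0.98],
    [1,0.012,-0.49,0,0,0,-0.98],
    [1,0.012,-0.49,0,0,0,-0.98],
    [1,0.012,-0.49,0,0,0,-0.98],
    [1,0.012,-0.49,0,0,0,-0.98],
    [1,0.012,-0.49,0,0,0,-0.98],
    [1,0,0,0,0,0,0],
    [1,0,0,0,0,0,0]
  ]
}}

```text
clock: 17.57
position: [569.7, -256.4, 205.9]
tool_rot: [1.0, 0.03, -0.0, -0.0]
wrist_force: [-0.4, 0.3, -1.4]
finger_gap: 15.5
gripper_force: 59.2
```

```bash
python3 - <<'E'
from h import *
st()
c=cam('scene'); P=pts(c)
d=np.linalg.norm(P[...,:2]-[563,-12],axis=2)
s=(d>28)&(d<75)&(P[...,2]>60)&(P[...,2]<80)&(P[...,0]<590)&(P[...,1]<65)&(P[...,1]>10)
q=P[s]; (vx,vy,x0,y0)=cv2.fitLine(q[:,:2].astype(np.float32),2,0,.01,.01).ravel(); print('cam B',len(q),np.degrees(np.arctan2(vy,vx)),q.mean(0))
im=c['pixels'].max(2)
for cx,cy in((564,-12),):
    gx,gy=np.meshgrid(np.arange(20,-20,-.4),np.arange(20,-20,-.4),indexing='ij')
    uv=proj(c,np.stack([cx+gx,cy+gy,np.full_like(gx,89)],-1)).reshape(gx.shape+(2,)).astype(np.float32)
    t=cv2.remap(im,uv[...,0],uv[...,1],1)
    for j in range(20,85,8): print('   y%.0f'%(cy+20-.4*j),'x from 584:',' '.join(str(v) for v in t[::5,j]))
E
```

```text
t17.6 p [ 569.7 -256.4  205.9] yawY -86.5 z [-0.001  0.    -1.   ] F [-0.4  0.3 -1.4] T [ 0.05 -0.03  0.02] gap 15.5 grip 59 q [-0.36  0.5   0.97  1.56 -0.42  1.31 -0.84]
cam B 21 80.93682 [569.80520768  31.95909643  73.82136038]
   y0 x from 584: 96 102 108 118 136 140 137 115 101 90 106 133 167 185 183 136 73 74 81 90
   y-3 x from 584: 100 99 113 139 169 193 192 161 115 105 111 146 184 204 196 161 113 74 82 90
   y-6 x from 584: 98 99 103 137 179 206 213 200 164 110 117 146 183 208 207 179 131 97 81 91
   y-10 x from 584: 96 95 109 137 180 221 224 211 174 133 113 145 187 210 218 205 164 103 90 88
   y-13 x from 584: 93 94 95 128 171 205 226 217 186 128 117 139 181 220 224 210 177 130 95 92
   y-16 x from 584: 91 92 97 109 145 188 211 216 185 143 104 124 171 204 224 210 180 133 110 111
   y-19 x from 584: 97 97 95 105 130 169 210 209 192 150 118 117 152 193 209 211 187 153 112 111
   y-22 x from 584: 97 99 99 99 118 156 192 222 208 183 128 111 132 158 181 187 183 157 131 111
   y-26 x from 584: 97 99 99 100 107 135 177 205 214 182 148 114 115 139 151 154 147 134 117 113
```

Call:
{"fn": "servo_tool", "kwargs": {
  "series": [
    [1,0.01,0,-0.5,0,0,0],
    [1,0,0,-0.5,0,0,0],
    [1,0,0,-0.16,0,0,0],
    [1,0,0,-0.12,0,0,0],
    [1,0,0,-0.12,0,0,0],
    [1,0,0,0,0,0,0],
    [1,0,0,0,0,0,0]
  ]
}}

```text
clock: 18.2
position: [570.3, -256.4, 171.1]
tool_rot: [1.0, 0.029, -0.0, 0.0]
wrist_force: [-0.0, -0.5, -0.2]
finger_gap: 15.3
gripper_force: 59.2
```

```bash
python3 -c "from h import *; st()"
```

```text
t18.2 p [ 570.3 -256.4  171.1] yawY -86.6 z [-0. -0. -1.] F [-0.  -0.5 -0.2] T [-0.02  0.02  0.01] gap 15.3 grip 59 q [-0.35  0.53  0.95  1.6  -0.45  1.25 -0.83]
```

Call:
{"fn": "servo_tool", "kwargs": {
  "series": [
    [1,0,0,-0.1,0,0,0],
    [1,0,0,-0.1,0,0,0],
    [1,0,0,0,0,0,1],
    [1,0,0,0,0,0,1],
    [1,0,0,0,0,0,1],
    [1,0,0,0,0,0,1],
    [1,0,0,0,0,0,1],
    [1,0,0,0,0,0,1],
    [1,0,0,0,0,0,1],
    [1,0,0,0,0,0,1],
    [1,0,0,0,0,0,1],
    [1,0,0,0,0,0,1]
  ]
}}

```text
clock: 19.2
position: [570.4, -256.7, 166.0]
tool_rot: [0.929, 0.371, 0.0, 0.0]
wrist_force: [1.0, -1.4, -2.3]
finger_gap: 15.3
gripper_force: 59.1
```

Call:
{"fn": "servo_tool", "kwargs": {
  "series": [
    [1,0,0,0,0,0,1],
    [1,0,0,0,0,0,1],
    [1,0,0,0,0,0,1],
    [1,0,0,0,0,0,1],
    [1,0,0,0,0,0,1],
    [1,0,0,0,0,0,1],
    [1,0,0,0,0,0,1],
    [1,0,0,0,0,0,1],
    [1,0,0,0,0,0,1],
    [1,0,0,0,0,0,1],
    [1,0,0,0,0,0,1],
    [1,0,0,0,0,0,0]
  ]
}}

```text
clock: 20.2
position: [570.8, -257.1, 166.2]
tool_rot: [0.722, 0.692, 0.0, 0.001]
wrist_force: [3.2, -3.2, -2.0]
finger_gap: 15.3
gripper_force: 58.9
```

```bash
python3 -c "from h import *; st()"
```

```text
t20.2 p [ 570.8 -257.1  166.2] yawY -2.5 z [ 0.002 -0.001 -1.   ] F [ 3.2 -3.2 -2. ] T [-0.83 -0.97 -0.03] gap 15.3 grip 59 q [-0.14  0.44  0.64  1.59 -0.28  1.2   0.51]
```

Call:
{"fn": "servo_tool", "kwargs": {
  "series": [
    [1,0,0,0,0,0,0.5],
    [1,0,0,0,0,0,0.5],
    [1,0,0,0,0,0,0.5],
    [1,0,0,0,0,0,0.5],
    [1,0,0,0,0,0,0]
  ]
}}

```text
clock: 20.62
position: [570.9, -257.1, 166.2]
tool_rot: [0.674, 0.739, 0.0, 0.001]
wrist_force: [4.5, -3.9, -5.1]
finger_gap: 15.7
gripper_force: 58.7
```

```bash
python3 -c "from h import *; st()"
```

```text
t20.6 p [ 570.9 -257.1  166.2] yawY 5.3 z [ 0.002 -0.001 -1.   ] F [ 4.5 -3.9 -5.1] T [-1.01 -1.21 -0.2 ] gap 15.7 grip 59 q [-0.12  0.43  0.62  1.59 -0.26  1.2   0.64]
```

Call:
{"fn": "servo_tool", "kwargs": {
  "series": [
    [1,0,0,0,0,0,0.5],
    [1,0,0,0,0,0,0.5],
    [1,0,0,0,0,0,0]
  ]
}}

```text
clock: 20.87
position: [570.9, -256.9, 166.2]
tool_rot: [0.648, 0.762, 0.0, 0.001]
wrist_force: [5.3, -2.4, -4.1]
finger_gap: 15.6
gripper_force: 58.9
```

```bash
python3 -c "from h import *; st()"
```

```text
t20.9 p [ 570.9 -256.9  166.2] yawY 9.3 z [ 0.002 -0.001 -1.   ] F [ 5.3 -2.4 -4.1] T [-0.74 -1.22 -0.38] gap 15.6 grip 59 q [-0.11  0.43  0.6   1.59 -0.26  1.2   0.7 ]
```

Call:
{"fn": "servo_tool", "kwargs": {
  "series": [
    [1,0,0,0,0,0,-1],
    [1,0,0,0,0,0,-1],
    [1,0,0,0,0,0,-1],
    [1,0,0,0,0,0,-1],
    [1,0,0,0,0,0,0],
    [1,0,0,0.3,0,0,0],
    [1,0,0,0.8,0,0,0],
    [1,0,0,0.9,0,0,0],
    [1,0,0,0.9,0,0,0],
    [1,0,0,0,0,0,0]
  ]
}}

```text
clock: 21.7
position: [571.5, -257.4, 243.7]
tool_rot: [0.746, 0.665, 0.002, 0.002]
wrist_force: [0.3, 0.1, -0.1]
finger_gap: 15.2
gripper_force: 59.5
```

```bash
python3 - <<'E'
from h import *
st()
c=cam('scene'); im=c['pixels'].max(2)
for cx,cy in((570,-257),):
    gx,gy=np.meshgrid(np.arange(20,-20,-.4),np.arange(20,-20,-.4),indexing='ij')
    uv=proj(c,np.stack([cx+gx,cy+gy,np.full_like(gx,89)],-1)).reshape(gx.shape+(2,)).astype(np.float32)
    t=cv2.remap(im,uv[...,0],uv[...,1],1)
    for j in range(20,85,8): print('   y%.0f'%(cy+20-.4*j),'x from 590:',' '.join(str(v) for v in t[::5,j]))
E
```

```text
t21.7 p [ 571.5 -257.4  243.7] yawY -6.6 z [ 0.006 -0.002 -1.   ] F [ 0.3  0.1 -0.1] T [-0.08 -0.05  0.02] gap 15.2 grip 60 q [-0.17  0.38  0.68  1.5  -0.24  1.34  0.42]
   y-245 x from 590: 56 58 78 122 156 180 175 171 158 160 156 140 133 129 124 112 93 80 75 96
   y-248 x from 590: 56 57 80 123 169 196 193 168 141 148 151 152 139 133 129 111 90 80 77 93
   y-251 x from 590: 55 58 79 125 181 206 205 172 133 105 122 147 169 156 136 121 97 83 78 93
   y-255 x from 590: 56 57 62 108 173 210 212 195 140 102 100 138 184 203 198 179 121 93 95 102
   y-258 x from 590: 54 55 61 111 175 220 218 204 169 120 97 140 190 223 216 197 162 114 96 109
   y-261 x from 590: 56 56 59 73 130 183 216 213 191 127 101 116 166 204 219 211 185 119 99 108
   y-264 x from 590: 56 57 56 68 114 169 215 217 195 135 103 109 152 193 220 218 188 126 102 106
   y-267 x from 590: 57 58 57 65 99 163 213 221 198 150 105 104 139 190 225 215 182 139 95 97
   y-271 x from 590: 74 62 57 55 70 124 166 203 193 157 107 96 112 149 162 156 135 116 104 92
```

Call:
{"fn": "servo_tool", "kwargs": {
  "series": [
    [1,-0.249,0.89,0,0,0,-1],
    [1,-0.249,0.89,0,0,0,-1],
    [1,-0.249,0.89,0,0,0,-1],
    [1,-0.249,0.89,0,0,0,-1],
    [1,-0.249,0.89,0,0,0,-1],
    [1,-0.249,0.89,0,0,0,-1],
    [1,-0.249,0.89,0,0,0,-1],
    [1,-0.249,0.89,0,0,0,-1],
    [1,-0.249,0.89,0,0,0,-1],
    [1,-0.249,0.89,0,0,0,-1]
  ]
}}

```text
clock: 22.58
position: [507.0, -32.8, 238.0]
tool_rot: [0.93, 0.368, -0.001, -0.0]
wrist_force: [0.8, -0.1, -0.7]
finger_gap: 15.5
gripper_force: 59.4
```

Call:
{"fn": "servo_tool", "kwargs": {
  "series": [
    [1,-0.249,0.89,0,0,0,-1],
    [1,-0.249,0.89,0,0,0,-1],
    [1,-0.249,0.89,0,0,0,-1],
    [1,-0.249,0.89,0,0,0,-1],
    [1,-0.249,0.89,0,0,0,-1],
    [1,-0.249,0.89,0,0,0,-1],
    [1,-0.249,0.89,0,0,0,-1],
    [1,-0.249,0.89,0,0,0,-1],
    [1,-0.249,0.89,0,0,0,-1],
    [1,-0.249,0.89,0,0,0,-1],
    [1,0,0,0,0,0,0],
    [1,0,0,0,0,0,0]
  ]
}}

```text
clock: 23.58
position: [444.9, 189.4, 237.9]
tool_rot: [1.0, 0.031, -0.001, 0.001]
wrist_force: [-0.1, -0.5, -0.4]
finger_gap: 15.4
gripper_force: 59.4
```

```bash
python3 -c "from h import *; st()"
```

```text
t23.6 p [444.9 189.4 237.9] yawY -86.4 z [-0.001 -0.001 -1.   ] F [-0.1 -0.5 -0.4] T [-0.    0.01 -0.07] gap 15.4 grip 59 q [-0.91  0.01  0.42  1.85 -0.    1.28 -2.  ]
```

Call:
{"fn": "servo_tool", "kwargs": {
  "series": [
    [1,0.08,-0.08,-0.6,0,0,0],
    [1,0,0,-0.9,0,0,0],
    [1,0,0,-0.6,0,0,0],
    [1,0,0,0,0,0,0],
    [1,0,0,0,0,0,0]
  ]
}}

```text
clock: 24.0
position: [447.6, 185.5, 185.8]
tool_rot: [1.0, 0.029, -0.001, 0.001]
wrist_force: [1.8, -1.3, -0.8]
finger_gap: 15.3
gripper_force: 59.4
```

```bash
python3 -c "from h import *; st()"
```

```text
t24.0 p [447.6 185.5 185.8] yawY -86.7 z [-0.001 -0.001 -1.   ] F [ 1.8 -1.3 -0.8] T [-0.03 -0.02  0.01] gap 15.3 grip 59 q [-0.9   0.06  0.43  1.92 -0.03  1.17 -1.97]
```

Call:
{"fn": "servo_tool", "kwargs": {
  "series": [
    [1,0,0,-0.5,0,0,0],
    [1,0,0,-0.6,0,0,0],
    [1,0,0,-0.8,0,0,0],
    [1,0,0,-0.8,0,0,0],
    [1,0,0,-0.5,0,0,0],
    [1,0,0,-0.2,0,0,0],
    [1,0,0,0,0,0,0]
  ]
}}

```text
clock: 24.58
position: [448.0, 186.3, 101.2]
tool_rot: [1.0, 0.029, -0.0, 0.0]
wrist_force: [0.6, 0.5, -0.4]
finger_gap: 15.4
gripper_force: 59.4
```

```bash
python3 -c "from h import *; st()"
```

```text
t24.6 p [448.  186.3 101.2] yawY -86.6 z [-0.    -0.001 -1.   ] F [ 0.6  0.5 -0.4] T [-0.03  0.02  0.03] gap 15.4 grip 59 q [-0.89  0.17  0.43  2.01 -0.08  0.98 -1.93]
```

Call:
{"fn": "servo_tool", "kwargs": {
  "series": [
    [1,-0.02,0.02,-0.1,0,0,0],
    [1,0,0,-0.06,0,0,0],
    [1,0,0,0,0,0,0],
    [0.5,0,0,0,0,0,0],
    [0.5,0,0,0,0,0,0],
    [0.5,0,0,0,0,0,0],
    [0.5,0,0,0.5,0,0,0],
    [0.5,0,0,0.9,0,0,0],
    [0.5,0,0,0.9,0,0,0],
    [0.5,0,0,0.9,0,0,0],
    [0.5,0,0,0.8,0,0,0],
    [0.5,0,0,0,0,0,0]
  ]
}}

```text
clock: 25.58
position: [449.1, 187.9, 201.1]
tool_rot: [1.0, 0.029, 0.003, -0.002]
wrist_force: [0.4, 0.4, 0.3]
finger_gap: 43.1
gripper_force: 0.0
```

```bash
cat >> h.py <<'E'
def pink():
    for n in('top','scene'):
        c=cam(n); P=pts(c); hsv=cv2.cvtColor(c['pixels'],cv2.COLOR_BGR2HSV)
        m=((hsv[...,0]>158)&(hsv[...,0]<179)&(hsv[...,1]>50)&(hsv[...,1]<190)&(hsv[...,2]>120)).astype(np.uint8)
        m=cv2.morphologyEx(m,cv2.MORPH_CLOSE,np.ones((3,3),np.uint8))
        k,l,s,ce=cv2.connectedComponentsWithStats(m)
        for i in range(1,k):
            if 15<s[i,4]<500:
                z=np.median(P[l==i][:,2]); zz=z if z>60 else 4
                v,u=np.where(l==i); w=np.array([plane(c,a,b,zz)[:2] for a,b in zip(u,v)])
                if w[:,0].mean()>720 : continue
                (cx,cy),(a,b),an=cv2.minAreaRect(w.astype(np.float32)); e=np.linalg.eigh(np.cov(w.T))[1][:,1]
                print(n,ce[i].round(0),'rect',np.round([cx,cy,a,b],1),'ax %.1f z %.1f'%(np.degrees(np.arctan2(e[1],e[0]))%180,z))
def key():
    for n in('top','scene'):
        c=cam(n); P=pts(c); k=np.linalg.norm(P[...,:2]-[447,187],axis=2)<50
        q=P[k&(P[...,2]>116)&(P[...,2]<150)]; print(n,'key top',len(q),q.mean(0).round(1) if len(q) else '', np.percentile(q[:,2],[5,95]).round(1) if len(q) else '')
E
python3 -c "
from h import *; st(); key(); pink()"
```

```text
t25.6 p [449.1 187.9 201.1] yawY -86.6 z [ 0.005  0.004 -1.   ] F [0.4 0.4 0.3] T [ 0.04 -0.03 -0.07] gap 43.1 grip 0 q [-0.91  0.04  0.43  1.9  -0.02  1.2  -1.98]
top key top 0  
scene key top 40 [444.6 184.2 121.9] [117.2 125.3]
top [365. 175.] rect [ 545.7 -422.5   81.6   14.2] ax 89.1 z 3.8
top [289. 208.] rect [ 432.  -151.3   39.7   42.4] ax 151.6 z 6.5
top [325. 209.] rect [ 426.7 -277.1   42.3   42.3] ax 125.3 z 6.0
top [256. 207.] rect [436.  -35.   18.5  77.7] ax 96.0 z 4.5
scene [248. 220.] rect [437.7 -37.1  19.9  85.2] ax 96.4 z 4.4
scene [265. 244.] rect [ 432.8 -150.1   47.4   48.4] ax 94.4 z 7.0
scene [288. 277.] rect [ 427.7 -277.3   50.4   47.8] ax 59.7 z 6.8
scene [365. 303.] rect [ 545.3 -424.4   87.7   23. ] ax 87.8 z 3.8
```

The key hangs in its rack again, with its top at 125 mm as before. The far tag has been knocked to (545,-424). I'll go to tag 1 at (437,-36).

Call:
{"fn": "servo_tool", "kwargs": {
  "series": [
    [0.6,-0.021,-0.39,0,0,0,1],
    [0.6,-0.021,-0.39,0,0,0,1],
    [0.6,-0.021,-0.39,0,0,0,1],
    [0.6,-0.021,-0.39,0,0,0,1],
    [0.6,-0.021,-0.39,0,0,0,1],
    [0.6,-0.021,-0.39,0,0,0,1],
    [0.6,-0.021,-0.39,0,0,0,1],
    [0.6,-0.021,-0.39,0,0,0,1],
    [0.6,-0.021,-0.39,0,0,0,1],
    [0.6,-0.021,-0.39,0,0,0,1],
    [0.6,-0.021,-0.39,0,0,0,1],
    [0.6,-0.021,-0.39,0,0,0,1]
  ]
}}

```text
clock: 26.78
position: [440.4, 69.5, 196.1]
tool_rot: [0.9, 0.435, -0.001, 0.0]
wrist_force: [0.0, 0.5, -0.2]
finger_gap: 34.1
gripper_force: 0.0
```

Call:
{"fn": "servo_tool", "kwargs": {
  "series": [
    [0.6,-0.021,-0.39,0,0,0,1],
    [0.6,-0.021,-0.39,0,0,0,1],
    [0.6,-0.021,-0.39,-0.6,0,0,1],
    [0.6,-0.021,-0.39,-0.6,0,0,1],
    [0.6,-0.021,-0.39,-0.6,0,0,1],
    [0.6,-0.021,-0.39,-0.6,0,0,1],
    [0.6,-0.021,-0.39,-0.6,0,0,1],
    [0.6,-0.021,-0.39,-0.6,0,0,1],
    [0.6,-0.021,-0.39,-0.6,0,0,1],
    [0.6,-0.021,-0.39,-0.6,0,0,1],
    [0.6,-0.021,-0.39,-0.6,0,0,1],
    [0.6,0,0,0,0,0,0]
  ]
}}

```text
clock: 27.78
position: [432.7, -39.0, 59.2]
tool_rot: [0.673, 0.74, -0.002, -0.001]
wrist_force: [-1.2, -0.6, -0.5]
finger_gap: 34.3
gripper_force: 0.0
```

Call:
{"fn": "servo_tool", "kwargs": {
  "series": [
    [0.6,0,0,0,0,0,0],
    [0.6,0,0,0,0,0,0]
  ]
}}

```text
clock: 27.95
position: [435.3, -36.7, 62.4]
tool_rot: [0.674, 0.739, -0.0, -0.0]
wrist_force: [0.1, 0.3, -0.9]
finger_gap: 34.3
gripper_force: 0.0
```

```bash
python3 - <<'E'
from h import *
st(); p=r.get_obs()['position']
c=cam('scene'); P=pts(c)
s=(np.linalg.norm(P[...,:2]-p[:2],axis=2)<50)&(P[...,2]>15)&(P[...,2]<p[2]+5)
print(np.histogram(P[s][:,2]-p[2],np.arange(-50,6,4)), c['pixels'][s].mean(0))
E
```

```text
t27.9 p [435.3 -36.7  62.4] yawY 5.2 z [-0. -0. -1.] F [ 0.1  0.3 -0.9] T [-0.    0.01  0.02] gap 34.3 grip 0 q [-0.66  0.13  0.68  2.16 -0.11  0.88  0.18]
(array([ 1,  1,  0,  0,  0,  0,  0,  0,  0,  2, 12, 14, 17]), array([-50, -46, -42, -38, -34, -30, -26, -22, -18, -14, -10,  -6,  -2,
         2])) [56.64912281 65.78947368 85.68421053]
```

Call:
{"fn": "servo_tool", "kwargs": {
  "series": [
    [0.6,0.06,0,-0.6,0,0,0.25],
    [0.6,0,0,-0.6,0,0,0],
    [0.6,0,0,-0.45,0,0,0],
    [0.6,0,0,-0.2,0,0,0],
    [0.6,0,0,0,0,0,0],
    [0.6,0,0,0,0,0,0],
    [1,0,0,0,0,0,0],
    [1,0,0,0,0,0,0],
    [1,0,0,0,0,0,0],
    [1,0,0,0,0,0,0],
    [1,0,0,0,0,0,0]
  ]
}}

```text
clock: 28.92
position: [437.5, -36.9, 17.0]
tool_rot: [0.667, 0.745, 0.001, 0.0]
wrist_force: [-2.5, -0.2, 9.1]
finger_gap: 19.8
gripper_force: 58.4
```

```bash
python3 -c "from h import *; st()"
```

```text
t28.9 p [437.5 -36.9  17. ] yawY 6.4 z [ 0.001  0.001 -1.   ] F [-2.5 -0.2  9.1] T [ 0.05  0.64 -0.07] gap 19.8 grip 58 q [-0.62  0.24  0.65  2.19 -0.21  0.77  0.28]
```

Call:
{"fn": "servo_tool", "kwargs": {
  "series": [
    [1,0,0,0.3,0,0,0],
    [1,0,0,0.7,0,0,0],
    [1,0,0,0.9,0,0,0],
    [1,0,0,0.9,0,0,0],
    [1,0,0,0.9,0,0,0],
    [1,0,0,0.9,0,0,0],
    [1,0,0,0.9,0,0,0],
    [1,0,0,0.9,0,0,0],
    [1,0,0,0,0,0,0],
    [1,0,0,0,0,0,0]
  ]
}}

```text
clock: 29.75
position: [437.5, -37.1, 177.4]
tool_rot: [0.667, 0.745, 0.002, 0.001]
wrist_force: [-0.9, 0.1, -0.4]
finger_gap: 19.3
gripper_force: 58.7
```

```bash
python3 - <<'E'
from h import *
st()
c=cam('scene'); p=r.get_obs()['position']; u,v=proj(c,p)[0].astype(int)
cv2.imwrite('pics/t1.png',cv2.resize(c['pixels'][max(v-35,0):v+45,u-50:u+50],(600,480),interpolation=2))
pink()
E
```

```text
t29.8 p [437.5 -37.1 177.4] yawY 6.3 z [ 0.003  0.001 -1.   ] F [-0.9  0.1 -0.4] T [-0.05 -0.    0.02] gap 19.3 grip 59 q [-0.71 -0.08  0.67  2.05  0.05  1.15  0.06]
top [365. 175.] rect [ 545.7 -422.5   81.6   14.2] ax 89.4 z 3.9
top [289. 208.] rect [ 431.1 -152.1   38.7   42.2] ax 153.8 z 6.0
top [325. 209.] rect [ 426.7 -277.1   42.4   42.2] ax 98.4 z 6.6
scene [251. 180.] rect [437.8 -62.9  22.9  38.7] ax 95.4 z 162.7
scene [265. 244.] rect [ 431.9 -151.6   49.8   46.8] ax 84.5 z 7.0
scene [288. 277.] rect [ 428.6 -277.8   50.9   45. ] ax 66.1 z 6.4
scene [365. 303.] rect [ 545.  -424.4   87.5   23.5] ax 87.8 z 3.8
```

View pics/t1.png

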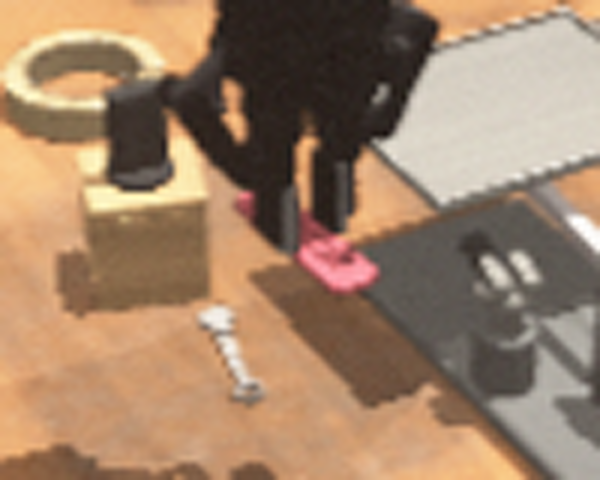

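Call:
{"fn": "servo_tool", "kwargs": {
  "series": [
    [1,0.62,0.58,0,0,0,-0.144],
    [1,0.62,0.58,0,0,0,-0.144],
    [1,0.62,0.58,0,0,0,-0.144],
    [1,0.62,0.58,0,0,0,-0.144],
    [1,0.62,0.58,0,0,0,-0.144],
    [1,0.62,0.58,0,0,0,-0.144],
    [1,0.62,0.58,0,0,0,-0.144],
    [1,0.62,0.58,0,0,0,-0.144],
    [1,0,0,0,0,0,0],
    [1,0,0,0,0,0,0]
  ]
}}

```text
clock: 30.73
position: [560.5, 79.2, 174.4]
tool_rot: [0.696, 0.718, -0.001, -0.0]
wrist_force: [-0.7, -0.1, -0.7]
finger_gap: 19.0
gripper_force: 58.8
```

```bash
python3 - <<'E'
from h import *
st()
c=cam('top'); P=pts(c); X,Y,Z=P[...,0],P[...,1],P[...,2]
q=P[(X>520)&(X<720)&(Y>-10)&(Y<170)&(Z>95)&(Z<135)]; print('pan z',np.percentile(q[:,2],[10,50,90]))
E
```

```text
t30.7 p [560.5  79.2 174.4] yawY 1.8 z [-0.002 -0.002 -1.   ] F [-0.7 -0.1 -0.7] T [-0.03  0.03 -0.05] gap 19.0 grip 59 q [-0.75  0.28  0.63  1.74 -0.18  1.18 -0.04]
pan z [118.13514014 122.28846707 126.89843327]
```

Call:
{"fn": "servo_tool", "kwargs": {
  "series": [
    [1,0.1,0,-0.5,0,0,0],
    [1,0,0,-0.5,0,0,0],
    [1,0,0,-0.25,0,0,0],
    [1,0,0,0,0,0,0],
    [0.68,0,0,0,0,0,0],
    [0.6,0,0,0,0,0,0],
    [0.6,0,0,0,0,0,0],
    [0.6,0,0,0.5,0,0,0],
    [0.6,0,0,0.9,0,0,0],
    [0.6,0,0,0.9,0,0,0]
  ]
}}

```text
clock: 31.62
position: [563.0, 78.7, 203.6]
tool_rot: [0.696, 0.718, -0.0, -0.0]
wrist_force: [-0.4, -0.2, 1.2]
finger_gap: 34.4
gripper_force: 0.0
```

```bash
python3 -c "
from h import *; st(); pink()"
```

```text
t31.6 p [563.   78.7 203.6] yawY 1.7 z [-0. -0. -1.] F [-0.4 -0.2  1.2] T [-0.04 -0.   -0.02] gap 34.4 grip 0 q [-0.76  0.26  0.64  1.7  -0.16  1.23 -0.05]
top [365. 175.] rect [ 545.7 -422.5   81.6   14.2] ax 89.1 z 3.2
top [289. 208.] rect [ 432.  -151.3   39.7   42.4] ax 141.2 z 5.4
top [325. 209.] rect [ 426.7 -277.1   42.3   42.3] ax 118.8 z 5.6
scene [266. 157.] rect [561.8  76.1  87.1  19.7] ax 88.9 z 126.7
scene [265. 244.] rect [ 431.9 -151.7   49.8   46.8] ax 65.1 z 6.7
scene [288. 277.] rect [ 428.4 -278.3   48.8   50.3] ax 63.2 z 6.7
scene [365. 303.] rect [ 544.8 -424.4   87.5   23.3] ax 87.6 z 3.9
```

Call:
{"fn": "servo_tool", "kwargs": {
  "series": [
    [0.6,-0.034,-0.956,0,0,0,-0.044],
    [0.6,-0.034,-0.956,0,0,0,-0.044],
    [0.6,-0.034,-0.956,0,0,0,-0.044],
    [0.6,-0.034,-0.956,0,0,0,-0.044],
    [0.6,-0.034,-0.956,0,0,0,-0.044],
    [0.6,-0.034,-0.956,0,0,0,-0.044],
    [0.6,-0.034,-0.956,0,0,0,-0.044],
    [0.6,-0.034,-0.956,0,0,0,-0.044],
    [0.6,-0.034,-0.956,0,0,0,-0.044],
    [0.6,-0.034,-0.956,0,0,0,-0.044],
    [0.6,-0.034,-0.956,0,0,0,-0.044]
  ]
}}

```text
clock: 32.63
position: [553.9, -185.1, 202.9]
tool_rot: [0.708, 0.706, 0.0, 0.0]
wrist_force: [0.7, 0.4, 0.1]
finger_gap: 34.4
gripper_force: 0.0
```

Call:
{"fn": "servo_tool", "kwargs": {
  "series": [
    [0.6,-0.034,-0.956,0,0,0,-0.044],
    [0.6,-0.034,-0.956,0,0,0,-0.044],
    [0.6,-0.034,-0.956,0,0,0,-0.044],
    [0.6,-0.034,-0.956,0,0,0,-0.044],
    [0.6,-0.034,-0.956,0,0,0,-0.044],
    [0.6,-0.034,-0.956,0,0,0,-0.044],
    [0.6,-0.034,-0.956,0,0,0,-0.044],
    [0.6,-0.034,-0.956,0,0,0,-0.044],
    [0.6,-0.034,-0.956,0,0,0,-0.044],
    [0.6,-0.034,-0.956,0,0,0,-0.044],
    [0.6,0,0,0,0,0,0]
  ]
}}

```text
clock: 33.55
position: [543.0, -428.0, 202.6]
tool_rot: [0.721, 0.693, -0.001, 0.001]
wrist_force: [0.0, -1.2, 0.7]
finger_gap: 34.0
gripper_force: 0.0
```

Call:
{"fn": "servo_tool", "kwargs": {
  "series": [
    [0.6,0,0,-0.5,0,0,0],
    [0.6,0,0,-0.9,0,0,0],
    [0.6,0,0,-0.9,0,0,0],
    [0.6,0,0,-0.9,0,0,0],
    [0.6,0,0,-0.9,0,0,0],
    [0.6,0,0,-0.9,0,0,0],
    [0.6,0,0,-0.6,0,0,0],
    [0.6,0,0,0,0,0,0],
    [0.6,0,0,0,0,0,0]
  ]
}}

```text
clock: 34.3
position: [545.6, -422.1, 61.8]
tool_rot: [0.719, 0.695, 0.0, -0.001]
wrist_force: [1.0, -0.6, 1.3]
finger_gap: 34.2
gripper_force: 0.0
```

```bash
python3 -c "
from h import *; st()"
```

```text
t34.3 p [ 545.6 -422.1   61.8] yawY -1.9 z [-0.001  0.001 -1.   ] F [ 1.  -0.6  1.3] T [-0.05 -0.01  0.02] gap 34.2 grip 0 q [ 0.12  0.72  0.7   1.49 -0.49  1.12  0.88]
```

Call:
{"fn": "servo_tool", "kwargs": {
  "series": [
    [0.6,0,-0.04,-0.6,0,0,0],
    [0.6,0,0,-0.6,0,0,0],
    [0.6,0,0,-0.4,0,0,0],
    [0.6,0,0,-0.17,0,0,0],
    [0.6,0,0,0,0,0,0],
    [0.6,0,0,0,0,0,0],
    [1,0,0,0,0,0,0],
    [1,0,0,0,0,0,0],
    [1,0,0,0,0,0,0],
    [1,0,0,0,0,0,0],
    [1,0,0,0,0,0,0]
  ]
}}

```text
clock: 35.22
position: [545.7, -424.2, 18.4]
tool_rot: [0.719, 0.695, 0.0, 0.0]
wrist_force: [-0.9, 0.3, 3.7]
finger_gap: 0.2
gripper_force: 1.7
```

Call:
{"fn": "servo_tool", "kwargs": {
  "series": [
    [1,0,0,0.3,0,0,0],
    [1,0,0,0.7,0,0,0],
    [1,0,0,0.9,0,0,0],
    [1,0,0,0.9,0,0,0],
    [1,0,0,0.9,0,0,0],
    [1,0,0,0.9,0,0,0],
    [1,0,0,0.9,0,0,0],
    [1,0,0,0.9,0,0,0],
    [1,0,0,0.4,0,0,0],
    [1,0,0,0,0,0,0]
  ]
}}

```text
clock: 36.05
position: [546.1, -424.9, 190.7]
tool_rot: [0.719, 0.695, 0.001, 0.002]
wrist_force: [-0.7, -0.4, 0.1]
finger_gap: 0.0
gripper_force: 0.0
```

```bash
python3 -c "
from h import *; st(); pink()"
```

```text
t36.0 p [ 546.1 -424.9  190.7] yawY -1.9 z [ 0.004 -0.002 -1.   ] F [-0.7 -0.4  0.1] T [ 0.02 -0.01  0.03] gap 0.0 grip 0 q [ 0.09  0.6   0.76  1.37 -0.42  1.33  0.83]
top [221. 168.] rect [560.6  78.6  81.4  19.6] ax 92.8 z 126.2
top [363. 175.] rect [ 545.8 -415.5   67.5   14.2] ax 91.6 z 3.5
top [289. 208.] rect [ 431.1 -152.1   38.7   42.2] ax 158.1 z 6.0
top [325. 209.] rect [ 427.5 -278.    44.6   42.5] ax 82.1 z 6.5
scene [265. 156.] rect [560.5  76.6  22.   86.9] ax 90.3 z 126.4
scene [265. 244.] rect [ 432.1 -151.9   49.7   47. ] ax 78.6 z 6.7
scene [288. 277.] rect [ 428.2 -277.8   48.8   49.3] ax 70.9 z 6.7
scene [365. 303.] rect [ 545.5 -424.7   87.2   22.5] ax 87.3 z 4.0
```

The fingers closed just above the tag without shifting it, so I'll retry 3 mm lower.

Call:
{"fn": "servo_tool", "kwargs": {
  "series": [
    [0.6,0,0,-0.5,0,0,0],
    [0.6,0,0,-0.9,0,0,0],
    [0.6,0,0,-0.9,0,0,0],
    [0.6,0,0,-0.9,0,0,0],
    [0.6,0,0,-0.9,0,0,0],
    [0.6,0,0,-0.9,0,0,0],
    [0.6,0,0,-0.9,0,0,0],
    [0.6,0,0,-0.6,0,0,0],
    [0.6,0,0,-0.3,0,0,0],
    [0.6,0,0,-0.16,0,0,0],
    [0.6,0,0,0,0,0,0],
    [0.6,0,0,0,0,0,0]
  ]
}}

```text
clock: 37.15
position: [545.3, -424.2, 13.9]
tool_rot: [0.719, 0.695, -0.0, 0.0]
wrist_force: [-0.5, 0.2, -0.6]
finger_gap: 34.3
gripper_force: 0.0
```

```bash
python3 -c "
from h import *; st()"
```

```text
t37.1 p [ 545.3 -424.2   13.9] yawY -2.0 z [ 0. -0. -1.] F [-0.5  0.2 -0.6] T [-0.01 -0.   -0.01] gap 34.3 grip 0 q [ 0.14  0.77  0.67  1.51 -0.52  1.04  0.9 ]
```

Call:
{"fn": "servo_tool", "kwargs": {
  "series": [
    [0.6,0,0,0.05,0,0,0],
    [1,0,0,0,0,0,0],
    [1,0,0,0,0,0,0],
    [1,0,0,0,0,0,0],
    [1,0,0,0,0,0,0],
    [1,0,0,0,0,0,0]
  ]
}}

```text
clock: 37.65
position: [545.7, -424.3, 15.7]
tool_rot: [0.719, 0.695, 0.0, 0.0]
wrist_force: [-1.5, 0.7, 5.8]
finger_gap: 21.1
gripper_force: 58.7
```

Call:
{"fn": "servo_tool", "kwargs": {
  "series": [
    [1,0,0,0.3,0,0,0],
    [1,0,0,0.7,0,0,0],
    [1,0,0,0.9,0,0,0],
    [1,0,0,0.9,0,0,0],
    [1,0,0,0.9,0,0,0],
    [1,0,0,0.9,0,0,0],
    [1,0,0,0.9,0,0,0],
    [1,0,0,0.9,0,0,0],
    [1,0,0,0.4,0,0,0],
    [1,0,0,0,0,0,0]
  ]
}}

```text
clock: 38.48
position: [546.1, -424.9, 187.8]
tool_rot: [0.719, 0.695, 0.0, 0.002]
wrist_force: [-0.0, -0.0, 0.8]
finger_gap: 20.7
gripper_force: 58.8
```

```bash
python3 -c "
from h import *; st()"
```

```text
t38.5 p [ 546.1 -424.9  187.8] yawY -1.9 z [ 0.003 -0.002 -1.   ] F [-0.  -0.   0.8] T [ 0.03 -0.03 -0.03] gap 20.7 grip 59 q [ 0.09  0.61  0.76  1.37 -0.42  1.32  0.83]
```

Call:
{"fn": "servo_tool", "kwargs": {
  "series": [
    [1,0.112,0.962,0,0,0,0.043],
    [1,0.112,0.962,0,0,0,0.043],
    [1,0.112,0.962,0,0,0,0.043],
    [1,0.112,0.962,0,0,0,0.043],
    [1,0.112,0.962,0,0,0,0.043],
    [1,0.112,0.962,0,0,0,0.043],
    [1,0.112,0.962,0,0,0,0.043],
    [1,0.112,0.962,0,0,0,0.043],
    [1,0.112,0.962,0,0,0,0.043],
    [1,0.112,0.962,0,0,0,0.043],
    [1,0.112,0.962,0,0,0,0.043]
  ]
}}

```text
clock: 39.4
position: [575.5, -157.9, 183.5]
tool_rot: [0.707, 0.707, -0.001, -0.001]
wrist_force: [-0.4, 0.3, 0.3]
finger_gap: 20.7
gripper_force: 58.8
```

Call:
{"fn": "servo_tool", "kwargs": {
  "series": [
    [1,0.112,0.962,0,0,0,0.043],
    [1,0.112,0.962,0,0,0,0.043],
    [1,0.112,0.962,0,0,0,0.043],
    [1,0.112,0.962,0,0,0,0.043],
    [1,0.112,0.962,0,0,0,0.043],
    [1,0.112,0.962,0,0,0,0.043],
    [1,0.112,0.962,0,0,0,0.043],
    [1,0.112,0.962,0,0,0,0.043],
    [1,0.112,0.962,0,0,0,0.043],
    [1,0.112,0.962,0,0,0,0.043],
    [1,0,0,0,0,0,0],
    [1,0,0,0,0,0,0]
  ]
}}

```text
clock: 40.4
position: [603.4, 82.9, 183.3]
tool_rot: [0.696, 0.719, -0.001, -0.001]
wrist_force: [0.3, -0.7, -0.7]
finger_gap: 21.0
gripper_force: 58.8
```

```bash
python3 -c "
from h import *; st()"
```

```text
t40.4 p [603.4  82.9 183.3] yawY 1.9 z [-0.002 -0.001 -1.   ] F [ 0.3 -0.7 -0.7] T [-0.1   0.02 -0.01] gap 21.0 grip 59 q [-0.74  0.39  0.67  1.62 -0.25  1.23  0.02]
```

Call:
{"fn": "servo_tool", "kwargs": {
  "series": [
    [1,0.08,-0.1,-0.6,0,0,0],
    [1,0,0,-0.6,0,0,0],
    [1,0,0,-0.4,0,0,0],
    [1,0,0,0,0,0,0],
    [0.68,0,0,0,0,0,0],
    [0.62,0,0,0,0,0,0],
    [0.62,0,0,0,0,0,0],
    [0.62,0,0,0.5,0,0,0],
    [0.6,0,0,0.9,0,0,0],
    [0.6,0,0,0.9,0,0,0]
  ]
}}

```text
clock: 41.23
position: [606.0, 78.4, 204.2]
tool_rot: [0.697, 0.717, -0.0, 0.0]
wrist_force: [-0.2, 0.0, 0.1]
finger_gap: 33.9
gripper_force: 0.0
```

```bash
python3 -c "
from h import *; st(); pink()"
```

```text
t41.2 p [606.   78.4 204.2] yawY 1.7 z [-0. -0. -1.] F [-0.2  0.   0.1] T [ 0.02 -0.03 -0.01] gap 33.9 grip 0 q [-0.74  0.38  0.68  1.59 -0.24  1.27  0.01]
top [233. 154.] rect [604.6  40.9   6.5  16.4] ax 175.5 z 126.7
top [232. 168.] rect [562.   42.8   9.8  16.4] ax 168.0 z 126.5
top [289. 208.] rect [ 432.  -151.3   39.7   42.4] ax 127.6 z 5.8
top [325. 209.] rect [ 426.7 -277.1   42.3   42.3] ax 105.5 z 6.5
scene [267. 158.] rect [561.7  74.7  81.6  19.5] ax 92.0 z 126.8
scene [280. 156.] rect [603.8  58.5  56.   20.1] ax 87.6 z 126.4
scene [265. 244.] rect [ 431.9 -151.7   49.8   46.8] ax 86.2 z 6.8
scene [288. 277.] rect [ 427.7 -277.3   50.4   47.8] ax 54.0 z 6.7
```

Call:
{"fn": "servo_tool", "kwargs": {
  "series": [
    [0.2,-0.633,-0.836,0,0,0,0],
    [0.2,-0.633,-0.836,0,0,0,0],
    [0.2,-0.633,-0.836,0,0,0,0],
    [0.2,-0.633,-0.836,0,0,0,0],
    [0.2,-0.633,-0.836,0,0,0,0],
    [0.2,-0.633,-0.836,0,0,0,0],
    [0.2,-0.633,-0.836,0,0,0,0],
    [0.2,-0.633,-0.836,0,0,0,0],
    [0.2,-0.633,-0.836,0,0,0,0],
    [0.2,-0.633,-0.836,0,0,0,0],
    [0.2,-0.633,-0.836,0,0,0,0],
    [0.2,0,0,0,0,0,0]
  ]
}}

```text
clock: 42.33
position: [429.6, -155.7, 203.2]
tool_rot: [0.699, 0.715, 0.001, -0.0]
wrist_force: [0.8, -0.9, 0.3]
finger_gap: 68.5
gripper_force: 0.0
```

Call:
{"fn": "servo_tool", "kwargs": {
  "series": [
    [0.2,0,0,-0.6,0,0,0],
    [0.2,0,0,-0.9,0,0,0],
    [0.2,0,0,-0.9,0,0,0],
    [0.2,0,0,-0.9,0,0,0],
    [0.2,0,0,-0.9,0,0,0],
    [0.2,0,0,-0.9,0,0,0],
    [0.2,0,0,-0.6,0,0,0],
    [0.2,0,0,0,0,0,0],
    [0.2,0,0,0,0,0,0]
  ]
}}

```text
clock: 43.08
position: [432.1, -151.5, 60.3]
tool_rot: [0.697, 0.717, -0.001, -0.0]
wrist_force: [0.0, 0.6, 0.3]
finger_gap: 68.6
gripper_force: 0.0
```

```bash
python3 -c "
from h import *; st()"
```

```text
t43.1 p [ 432.1 -151.5   60.3] yawY 1.7 z [-0.001 -0.    -1.   ] F [0.  0.6 0.3] T [-0.02  0.01  0.04] gap 68.6 grip 0 q [-0.54  0.22  0.85  2.12 -0.21  0.89  0.47]
```

Call:
{"fn": "servo_tool", "kwargs": {
  "series": [
    [0.2,0,0,-0.6,0,0,0],
    [0.2,0,0,-0.6,0,0,0],
    [0.2,0,0,-0.4,0,0,0],
    [0.2,0,0,-0.28,0,0,0],
    [0.2,0,0,0,0,0,0],
    [0.2,0,0,0,0,0,0],
    [1,0,0,0,0,0,0],
    [1,0,0,0,0,0,0],
    [1,0,0,0,0,0,0],
    [1,0,0,0,0,0,0],
    [1,0,0,0,0,0,0]
  ]
}}

```text
clock: 44.0
position: [432.8, -151.5, 14.4]
tool_rot: [0.697, 0.717, 0.001, 0.0]
wrist_force: [-5.7, 0.6, 17.2]
finger_gap: 47.8
gripper_force: 58.8
```

```bash
python3 -c "
from h import *; st()"
```

```text
t44.0 p [ 432.8 -151.5   14.4] yawY 1.7 z [ 0.001  0.001 -1.   ] F [-5.7  0.6 17.2] T [0.33 1.25 0.05] gap 47.8 grip 59 q [-0.47  0.33  0.79  2.14 -0.33  0.79  0.56]
```

Call:
{"fn": "servo_tool", "kwargs": {
  "series": [
    [1,0,0,0.3,0,0,0],
    [1,0,0,0.7,0,0,0],
    [1,0,0,0.9,0,0,0],
    [1,0,0,0.9,0,0,0],
    [1,0,0,0.9,0,0,0],
    [1,0,0,0.9,0,0,0],
    [1,0,0,0.9,0,0,0],
    [1,0,0,0.9,0,0,0],
    [1,0,0,0.5,0,0,0],
    [1,0,0,0,0,0,0]
  ]
}}

```text
clock: 44.83
position: [433.5, -151.8, 188.6]
tool_rot: [0.697, 0.717, 0.002, 0.002]
wrist_force: [0.8, 0.4, 0.0]
finger_gap: 48.3
gripper_force: 61.7
```

Call:
{"fn": "servo_tool", "kwargs": {
  "series": [
    [1,0.822,0.968,0,0,0,0],
    [1,0.822,0.968,0,0,0,0],
    [1,0.822,0.968,0,0,0,0],
    [1,0.822,0.968,0,0,0,0],
    [1,0.822,0.968,0,0,0,0],
    [1,0.822,0.968,0,0,0,0],
    [1,0.822,0.968,0,0,0,0],
    [1,0.822,0.968,0,0,0,0],
    [1,0.822,0.968,0,0,0,0],
    [1,0.822,0.968,0,0,0,0],
    [1,0.822,0.968,0,0,0,0],
    [1,0,0,0,0,0,0]
  ]
}}

```text
clock: 45.83
position: [659.8, 121.6, 183.4]
tool_rot: [0.694, 0.72, -0.0, -0.001]
wrist_force: [-0.2, 0.7, -0.0]
finger_gap: 47.7
gripper_force: 61.8
```

Call:
{"fn": "servo_tool", "kwargs": {
  "series": [
    [1,0,0,0,0,0,0]
  ]
}}

```text
clock: 45.92
position: [658.3, 116.4, 184.0]
tool_rot: [0.696, 0.718, -0.001, 0.0]
wrist_force: [0.0, -1.4, -0.5]
finger_gap: 47.7
gripper_force: 61.8
```

```bash
python3 - <<'E'
from h import *
st(); pink()
c=cam('top'); P=pts(c); X,Y,Z=P[...,0],P[...,1],P[...,2]
q=P[(X>535)&(X<600)&(Y>20)&(Y<140)&(Z>95)&(Z<135)]; print('pan z',np.percentile(q[:,2],[10,50,90]))
E
```

```text
t45.9 p [658.3 116.4 184. ] yawY 1.8 z [-0.001 -0.001 -1.   ] F [ 0.  -1.4 -0.5] T [-0.03 -0.02  0.02] gap 47.7 grip 62 q [-0.73  0.54  0.7   1.44 -0.35  1.29  0.03]
top [224. 155.] rect [603.1  68.7  62.   19.7] ax 90.8 z 126.4
top [224. 168.] rect [560.6  70.5  65.1  19.6] ax 92.6 z 126.0
top [325. 209.] rect [ 426.7 -277.1   42.3   42.3] ax 118.8 z 6.0
scene [289. 132.] rect [659.5  95.7  44.   21.6] ax 16.9 z 177.2
scene [278. 154.] rect [603.3  73.4  85.3  23.3] ax 92.4 z 126.3
scene [266. 157.] rect [559.6  72.4  21.8  78.5] ax 90.7 z 126.3
scene [288. 277.] rect [ 427.7 -277.3   50.4   47.8] ax 57.6 z 6.5
pan z [118.35698912 123.62730122 128.83195179]
```

Pan still up, tags flat on it. Lowering and releasing disc 1, with a modest opening.

Call:
{"fn": "servo_tool", "kwargs": {
  "series": [
    [1,0,-0.05,-0.6,0,0,0],
    [1,0,0,-0.6,0,0,0],
    [1,0,0,-0.4,0,0,0],
    [1,0,0,-0.14,0,0,0],
    [1,0,0,0,0,0,0],
    [0.38,0,0,0,0,0,0],
    [0.3,0,0,0,0,0,0],
    [0.3,0,0,0,0,0,0],
    [0.3,0,0,0.4,0,0,0],
    [0.3,0,0,0.9,0,0,0],
    [0.3,0,0,0.9,0,0,0],
    [0.3,0,0,0.4,0,0,0]
  ]
}}

```text
clock: 47.07
position: [659.4, 113.4, 211.1]
tool_rot: [0.697, 0.717, 0.002, 0.001]
wrist_force: [0.9, -0.2, -0.1]
finger_gap: 59.9
gripper_force: 0.0
```

```bash
python3 -c "
from h import *; st(); pink()"
```

```text
t47.1 p [659.4 113.4 211.1] yawY 1.7 z [ 0.004  0.001 -1.   ] F [ 0.9 -0.2 -0.1] T [ 0.01 -0.   -0.04] gap 59.9 grip 0 q [-0.73  0.52  0.71  1.41 -0.34  1.33  0.02]
top [224. 154.] rect [604.7  68.6  61.9  16.4] ax 90.4 z 126.7
top [224. 168.] rect [560.6  68.8  61.9  19.6] ax 92.3 z 126.3
top [325. 209.] rect [ 426.7 -277.1   42.3   42.3] ax 118.8 z 5.6
scene [287. 145.] rect [654.7 101.8  31.7  45.5] ax 167.4 z 128.9
scene [278. 154.] rect [603.1  70.6  22.7  80.2] ax 91.5 z 126.6
scene [266. 157.] rect [560.3  74.1  21.5  85.2] ax 91.3 z 126.5
scene [288. 277.] rect [ 427.7 -277.3   50.4   47.8] ax 57.5 z 6.6
```

Call:
{"fn": "servo_tool", "kwargs": {
  "series": [
    [0.2,-0.58,-0.977,0,0,0,0],
    [0.2,-0.58,-0.977,0,0,0,0],
    [0.2,-0.58,-0.977,0,0,0,0],
    [0.2,-0.58,-0.977,0,0,0,0],
    [0.2,-0.58,-0.977,0,0,0,0],
    [0.2,-0.58,-0.977,0,0,0,0],
    [0.2,-0.58,-0.977,0,0,0,0],
    [0.2,-0.58,-0.977,0,0,0,0],
    [0.2,-0.58,-0.977,0,0,0,0],
    [0.2,-0.58,-0.977,0,0,0,0],
    [0.2,-0.58,-0.977,0,0,0,0],
    [0.2,-0.58,-0.977,0,0,0,0]
  ]
}}

```text
clock: 48.17
position: [482.9, -180.3, 206.2]
tool_rot: [0.697, 0.717, -0.0, -0.0]
wrist_force: [0.3, 0.7, -0.0]
finger_gap: 68.3
gripper_force: 0.0
```

Call:
{"fn": "servo_tool", "kwargs": {
  "series": [
    [0.2,-0.58,-0.977,0,0,0,0],
    [0.2,-0.58,-0.977,0,0,0,0],
    [0.2,-0.58,-0.977,0,0,0,0],
    [0.2,-0.58,-0.977,0,0,0,0],
    [0.2,0,0,-0.6,0,0,0],
    [0.2,0,0,-0.9,0,0,0],
    [0.2,0,0,-0.9,0,0,0],
    [0.2,0,0,-0.9,0,0,0],
    [0.2,0,0,-0.9,0,0,0],
    [0.2,0,0,-0.9,0,0,0],
    [0.2,0,0,-0.6,0,0,0],
    [0.2,0,0,0,0,0,0]
  ]
}}

```text
clock: 49.17
position: [423.8, -276.1, 61.2]
tool_rot: [0.697, 0.717, -0.001, -0.002]
wrist_force: [-0.0, -0.6, -1.0]
finger_gap: 68.5
gripper_force: 0.0
```

Call:
{"fn": "servo_tool", "kwargs": {
  "series": [
    [0.2,0,0,0,0,0,0]
  ]
}}

```text
clock: 49.25
position: [425.3, -277.1, 63.9]
tool_rot: [0.697, 0.717, -0.001, -0.001]
wrist_force: [-0.0, -0.2, 0.2]
finger_gap: 68.6
gripper_force: 0.0
```

```bash
python3 -c "
from h import *; st(); pink()"
```

```text
t49.2 p [ 425.3 -277.1   63.9] yawY 1.6 z [-0.002  0.    -1.   ] F [-0.  -0.2  0.2] T [-0.01 -0.04  0.04] gap 68.6 grip 0 q [-0.27  0.37  0.88  2.   -0.35  0.94  0.82]
top [211. 139.] rect [655.8 114.   42.4  46.1] ax 2.4 z 128.0
top [221. 155.] rect [603.3  78.5  81.5  19.7] ax 91.9 z 126.1
top [221. 168.] rect [560.6  78.6  81.4  19.6] ax 92.3 z 126.2
scene [264. 157.] rect [554.1  76.7  83.1   8.5] ax 90.5 z 126.0
scene [288. 278.] rect [ 427.7 -279.2   48.    45. ] ax 30.1 z 6.1
```

Call:
{"fn": "servo_tool", "kwargs": {
  "series": [
    [0.2,0,0,-0.6,0,0,0],
    [0.2,0,0,-0.6,0,0,0],
    [0.2,0,0,-0.5,0,0,0],
    [0.2,0,0,-0.25,0,0,0],
    [0.2,0,0,0,0,0,0],
    [0.2,0,0,0,0,0,0]
  ]
}}

```text
clock: 49.85
position: [426.3, -277.5, 16.2]
tool_rot: [0.697, 0.717, -0.0, 0.0]
wrist_force: [-0.1, 0.2, 0.3]
finger_gap: 68.2
gripper_force: 0.0
```

```bash
python3 -c "
from h import *; st()"
```

```text
t49.9 p [ 426.3 -277.5   16.2] yawY 1.7 z [ 0. -0. -1.] F [-0.1  0.2  0.3] T [ 0.02  0.   -0.01] gap 68.2 grip 0 q [-0.21  0.45  0.82  2.02 -0.44  0.85  0.88]
```

Call:
{"fn": "servo_tool", "kwargs": {
  "series": [
    [1,0,0,0,0,0,0],
    [1,0,0,0,0,0,0],
    [1,0,0,0,0,0,0],
    [1,0,0,0,0,0,0],
    [1,0,0,0,0,0,0]
  ]
}}

```text
clock: 50.27
position: [426.7, -277.6, 17.4]
tool_rot: [0.697, 0.717, 0.001, 0.0]
wrist_force: [-5.2, 2.9, 16.1]
finger_gap: 46.6
gripper_force: 58.8
```

```bash
python3 -c "
from h import *; st()"
```

```text
t50.3 p [ 426.7 -277.6   17.4] yawY 1.7 z [ 0.002  0.    -1.   ] F [-5.2  2.9 16.1] T [0.68 1.12 0.05] gap 46.6 grip 59 q [-0.21  0.45  0.82  2.02 -0.44  0.85  0.88]
```

Call:
{"fn": "servo_tool", "kwargs": {
  "series": [
    [0.2,0,0,0,0,0,0],
    [0.2,0,0,0,0,0,0],
    [0.2,0,0,0,0,0,0],
    [0.2,0,0,-0.14,0,0,0],
    [0.2,0,0,0,0,0,0],
    [1,0,0,0,0,0,0],
    [1,0,0,0,0,0,0],
    [1,0,0,0,0,0,0],
    [1,0,0,0,0,0,0],
    [1,0,0,0,0,0,0]
  ]
}}

```text
clock: 51.1
position: [426.1, -277.2, 12.8]
tool_rot: [0.697, 0.717, 0.0, -0.0]
wrist_force: [-3.6, 1.9, 9.8]
finger_gap: 48.6
gripper_force: 60.1
```

Call:
{"fn": "servo_tool", "kwargs": {
  "series": [
    [1,0,0,0.3,0,0,0],
    [1,0,0,0.7,0,0,0],
    [1,0,0,0.9,0,0,0],
    [1,0,0,0.9,0,0,0],
    [1,0,0,0.9,0,0,0],
    [1,0,0,0.9,0,0,0],
    [1,0,0,0.9,0,0,0],
    [1,0,0,0.9,0,0,0],
    [1,0,0,0.7,0,0,0],
    [1,0,0,0,0,0,0]
  ]
}}

```text
clock: 51.93
position: [427.4, -278.3, 193.2]
tool_rot: [0.697, 0.717, 0.001, 0.002]
wrist_force: [0.3, 0.3, 0.0]
finger_gap: 48.1
gripper_force: 61.8
```

```bash
python3 -c "
from h import *; st()"
```

```text
t51.9 p [ 427.4 -278.3  193.2] yawY 1.6 z [ 0.005 -0.001 -1.   ] F [0.3 0.3 0. ] T [-0.06 -0.01  0.02] gap 48.1 grip 62 q [-0.42  0.15  1.    1.88 -0.14  1.18  0.65]
```

Call:
{"fn": "servo_tool", "kwargs": {
  "series": [
    [1,0.666,0.934,0,0,0,0],
    [1,0.666,0.934,0,0,0,0],
    [1,0.666,0.934,0,0,0,0],
    [1,0.666,0.934,0,0,0,0],
    [1,0.666,0.934,0,0,0,0],
    [1,0.666,0.934,0,0,0,0],
    [1,0.666,0.934,0,0,0,0],
    [1,0.666,0.934,0,0,0,0],
    [1,0.666,0.934,0,0,0,0],
    [1,0.666,0.934,0,0,0,0],
    [1,0.666,0.934,0,0,0,0],
    [1,0.666,0.934,0,0,0,0]
  ]
}}

```text
clock: 52.93
position: [626.3, 4.2, 189.1]
tool_rot: [0.697, 0.717, -0.0, -0.0]
wrist_force: [0.2, -0.4, -0.8]
finger_gap: 48.0
gripper_force: 61.8
```

Call:
{"fn": "servo_tool", "kwargs": {
  "series": [
    [1,0.666,0.934,0,0,0,0],
    [1,0.666,0.934,0,0,0,0],
    [1,0,0,0,0,0,0],
    [1,0,0,0,0,0,0],
    [1,0,0,0,0,0,0]
  ]
}}

```text
clock: 53.35
position: [658.8, 48.7, 189.2]
tool_rot: [0.697, 0.717, -0.001, 0.0]
wrist_force: [-0.0, -0.8, 0.5]
finger_gap: 48.0
gripper_force: 61.9
```

```bash
python3 -c "
from h import *; st(); pink()"
```

```text
t53.4 p [658.8  48.7 189.2] yawY 1.6 z [-0.001 -0.001 -1.   ] F [-0.  -0.8  0.5] T [0.01 0.03 0.03] gap 48.0 grip 62 q [-0.68  0.53  0.76  1.46 -0.37  1.29  0.14]
scene [300. 139.] rect [658.8  33.9  40.2  33.7] ax 25.9 z 183.0
scene [286. 144.] rect [658.2 109.7  47.9  51.7] ax 80.9 z 129.3
scene [274. 152.] rect [597.1  87.2  25.   22.5] ax 103.8 z 126.5
scene [271. 162.] rect [559.9  39.8  11.5  18.2] ax 150.6 z 126.1
```

Call:
{"fn": "servo_tool", "kwargs": {
  "series": [
    [1,0,0,-0.6,0,0,0],
    [1,0,0,-0.6,0,0,0],
    [1,0,0,-0.5,0,0,0],
    [1,0,0,-0.26,0,0,0],
    [1,0,0,0,0,0,0],
    [0.38,0,0,0,0,0,0],
    [0.3,0,0,0,0,0,0],
    [0.3,0,0,0,0,0,0],
    [0.3,0,0,0.4,0,0,0],
    [0.3,0,0,0.9,0,0,0],
    [0.3,0,0,0.9,0,0,0],
    [0.3,0,0,0.4,0,0,0]
  ]
}}

```text
clock: 54.45
position: [660.5, 49.3, 209.9]
tool_rot: [0.697, 0.717, 0.002, 0.001]
wrist_force: [0.3, -0.2, 0.1]
finger_gap: 59.6
gripper_force: 0.0
```

Call:
{"fn": "servo_tool", "kwargs": {
  "series": [
    [0.5,-0.5,-0.9,0.3,0,0,0],
    [0.5,-0.5,-0.9,0.3,0,0,0],
    [0.5,-0.5,-0.9,0,0,0,0],
    [0.5,-0.5,-0.9,0,0,0,0],
    [0.5,-0.5,-0.9,0,0,0,0],
    [0.5,-0.5,-0.9,0,0,0,0],
    [0.5,-0.5,-0.9,0,0,0,0],
    [0.5,0,0,0,0,0,0],
    [0.5,0,0,0,0,0,0]
  ]
}}

```text
clock: 55.2
position: [571.3, -109.4, 221.7]
tool_rot: [0.698, 0.716, 0.001, 0.0]
wrist_force: [0.2, 0.7, -0.1]
finger_gap: 42.7
gripper_force: 0.0
```

```bash
python3 - <<'E'
from h import *
st(); pink()
for n in('scene','top'):
    c=cam(n); P=pts(c); X,Y,Z=P[...,0],P[...,1],P[...,2]
    b=(X>590)&(X<660)&(Y>-300)&(Y<-180)&(Z>55)&(Z<140)
    q=P[b&(Z>92)]; 
    for z in range(60,132,4):
        s=b&(Z>z)&(Z<=z+4)
        if s.sum()>2: print(n,z,s.sum(),P[s].min(0).round(0),P[s].max(0).round(0))
    if n=='scene':
        u,v=proj(c,[622,-245,90])[0].astype(int); cv2.imwrite('pics/p1.png',cv2.resize(c['pixels'][v-40:v+40,u-50:u+50],(750,600),interpolation=2)); print('origin',u-50,v-40)
E
```

```text
t55.2 p [ 571.3 -109.4  221.7] yawY 1.5 z [ 0.001  0.001 -1.   ] F [ 0.2  0.7 -0.1] T [ 0.04 -0.    0.08] gap 42.7 grip 0 q [-0.59  0.32  0.86  1.65 -0.25  1.28  0.35]
top [231. 138.] rect [658.7  48.8  42.4  46.1] ax 13.2 z 128.0
top [211. 139.] rect [656.6 113.2  44.1  46.3] ax 171.7 z 128.2
top [221. 155.] rect [603.2  78.4  81.5  19.7] ax 91.8 z 126.5
top [221. 168.] rect [560.7  78.6  81.4  19.6] ax 92.7 z 125.7
scene [282. 144.] rect [644.6 118.1  47.1  18.5] ax 66.1 z 129.2
scene [277. 153.] rect [603.3  76.3  24.9  87.9] ax 90.3 z 126.5
scene [265. 156.] rect [560.7  76.7  87.2  22.4] ax 90.4 z 126.3
scene [302. 153.] rect [669.3  31.3  43.1   9.5] ax 54.8 z 130.1
scene 60 55 [ 607. -288.   60.] [ 650. -183.   64.]
scene 64 42 [ 607. -288.   64.] [ 652. -184.   68.]
scene 68 36 [ 607. -290.   68.] [ 657. -181.   72.]
scene 72 56 [ 607. -288.   72.] [ 654. -218.   76.]
scene 76 28 [ 607. -288.   76.] [ 654. -219.   80.]
scene 80 17 [ 612. -288.   80.] [ 652. -231.   83.]
scene 84 22 [ 613. -288.   84.] [ 655. -229.   87.]
scene 88 18 [ 613. -289.   88.] [ 651. -232.   92.]
sce
[... 226 characters left out ...]
 -288.  108.] [ 655. -230.  112.]
scene 112 12 [ 635. -287.  112.] [ 655. -283.  115.]
origin 295 178
top 60 12 [ 624. -281.   60.] [ 651. -253.   64.]
top 64 8 [ 623. -284.   65.] [ 644. -236.   67.]
top 68 10 [ 609. -280.   68.] [ 653. -225.   72.]
top 72 10 [ 608. -245.   72.] [ 639. -221.   76.]
top 76 9 [ 608. -282.   76.] [ 648. -217.   79.]
top 80 8 [ 611. -281.   80.] [ 651. -220.   84.]
top 84 10 [ 613. -283.   85.] [ 644. -226.   87.]
top 96 3 [ 622. -282.   96.] [ 635. -228.  100.]
top 100 7 [ 615. -281.  100.] [ 648. -227.  103.]
top 104 14 [ 614. -284.  105.] [ 657. -227.  108.]
top 108 18 [ 613. -286.  109.] [ 646. -229.  112.]
top 112 13 [ 616. -286.  112.] [ 653. -232.  116.]
```

View pics/p1.png

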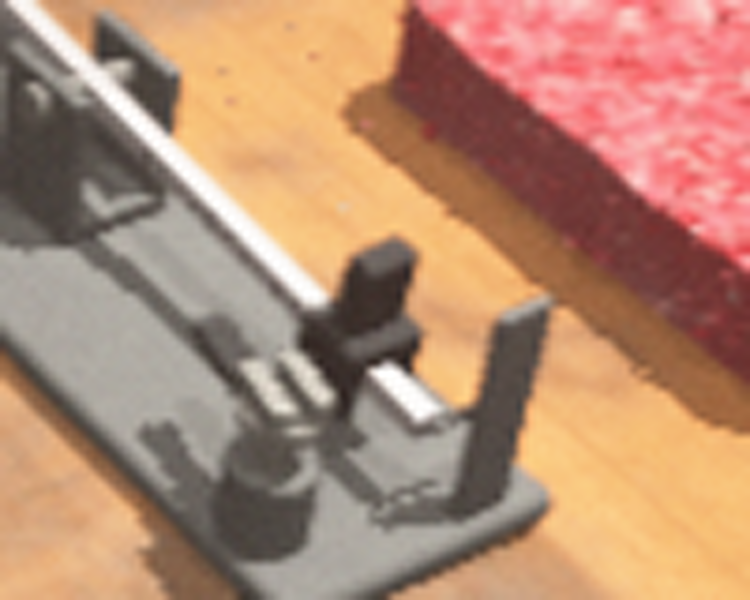

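All four parts lie on the pan, and the poise tab is at about (372,280) in the crop, in front of the index post. Next I'll move over the tab.

Call:
{"fn": "servo_tool", "kwargs": {
  "series": [
    [0.7,0.094,-0.23,0,0,0,-1],
    [0.7,0.094,-0.23,0,0,0,-1],
    [0.7,0.094,-0.23,0,0,0,-1],
    [0.7,0.094,-0.23,0,0,0,-1],
    [0.7,0.094,-0.23,0,0,0,-1],
    [0.7,0.094,-0.23,0,0,0,-1],
    [0.7,0.094,-0.23,0,0,0,-1],
    [0.7,0.094,-0.23,0,0,0,-1],
    [0.7,0.094,-0.23,0,0,0,-1],
    [0.7,0.094,-0.23,0,0,0,-1],
    [0.7,0.094,-0.23,0,0,0,-1]
  ]
}}

```text
clock: 56.32
position: [598.3, -170.2, 220.6]
tool_rot: [0.915, 0.403, -0.0, 0.0]
wrist_force: [-0.6, -0.4, 0.4]
finger_gap: 26.0
gripper_force: 0.0
```

Call:
{"fn": "servo_tool", "kwargs": {
  "series": [
    [0.7,0.094,-0.23,0,0,0,-1],
    [0.7,0.094,-0.23,0,0,0,-1],
    [0.7,0.094,-0.23,0,0,0,-1],
    [0.7,0.094,-0.23,0,0,0,-1],
    [0.7,0.094,-0.23,0,0,0,-1],
    [0.7,0.094,-0.23,0,0,0,-1],
    [0.7,0.094,-0.23,0,0,0,-1],
    [0.7,0.094,-0.23,0,0,0,-1],
    [0.7,0.094,-0.23,0,0,0,-1],
    [0.7,0.094,-0.23,0,0,0,-1],
    [0.7,0.094,-0.23,0,0,0,-1]
  ]
}}

```text
clock: 57.23
position: [624.3, -233.4, 220.4]
tool_rot: [1.0, 0.031, -0.0, 0.0]
wrist_force: [-0.3, -0.1, 0.3]
finger_gap: 25.9
gripper_force: 0.0
```

Call:
{"fn": "servo_tool", "kwargs": {
  "series": [
    [0.7,0,0,0,0,0,-0.4],
    [0.7,0,0,0,0,0,0],
    [0.7,0,0,0,0,0,0]
  ]
}}

```text
clock: 57.48
position: [623.9, -233.5, 220.4]
tool_rot: [1.0, 0.019, -0.0, 0.0]
wrist_force: [0.2, 0.2, 0.2]
finger_gap: 25.8
gripper_force: 0.0
```

```bash
cat >> h.py <<'E'
def tab():
    for n in('scene','top'):
        c=cam(n); P=pts(c); X,Y,Z=P[...,0],P[...,1],P[...,2]
        s=(X>605)&(X<645)&(Y>-262)&(Y<-100)&(Z>95)&(Z<140)&(c['pixels'].max(2)<120)
        if s.sum()<4: continue
        q=P[s]; zt=np.percentile(q[:,2],95); t=q[q[:,2]>zt-5]
        print(n,'tab',len(q),'x',np.percentile(q[:,0],[3,97]).round(1),'y',np.percentile(q[:,1],[3,97]).round(1),'ztop %.1f'%zt,'top mean',t.mean(0).round(1))
def tilt():
    c=cam('top'); P=pts(c); X,Y,Z=P[...,0],P[...,1],P[...,2]
    s=(X>537)&(X<545)&(Y>20)&(Y<140)&(Z>80)&(Z<140)|(X>578)&(X<586)&(Y>20)&(Y<140)&(Z>80)&(Z<140)
    q=Z[s]; m=np.median(q); q=q[abs(q-m)<6]; print('pan z %.2f +- %.2f'%(q.mean(),q.std()/len(q)**.5))
    b=(abs(X-(620.4-.029*(Y+90)))<2.5)&((Y>-60)&(Y<0)|(Y<-110)&(Y>-175))&(Z>50)&(Z<95)
    q=P[b]
    if len(q)>10:
        f=np.polyfit(q[:,1],q[:,2],1); k=abs(np.polyval(f,q[:,1])-q[:,2])<3; f=np.polyfit(q[k,1],q[k,2],1); print('beam slope %.4f n %d'%(f[0],k.sum()))
E
python3 -c "
from h import *; st(); tab(); tilt(); tilt()"
```

```text
t57.5 p [ 623.9 -233.5  220.4] yawY -87.8 z [-0.001 -0.    -1.   ] F [0.2 0.2 0.2] T [-0.02  0.05 -0.01] gap 25.8 grip 0 q [-0.42  0.67  1.11  1.42 -0.6   1.42 -0.84]
scene tab 47 x [612.6 633.3] y [-243.2 -233.5] ztop 109.7 top mean [ 622.2 -239.2  107.9]
pan z 121.95 +- 0.21
beam slope 0.1098 n 30
pan z 121.52 +- 0.21
beam slope 0.1112 n 36
```

Call:
{"fn": "servo_tool", "kwargs": {
  "series": [
    [0.58,0.02,-0.12,-0.6,0,0,0],
    [0.58,0,0,-0.9,0,0,0],
    [0.58,0,0,-0.9,0,0,0],
    [0.58,0,0,-0.9,0,0,0],
    [0.58,0,0,-0.5,0,0,0],
    [0.58,0,0,-0.3,0,0,0],
    [0.58,0,0,-0.14,0,0,0],
    [0.58,0,0,0,0,0,0],
    [0.58,0,0,0,0,0,0]
  ]
}}

```text
clock: 58.43
position: [624.4, -237.7, 115.8]
tool_rot: [1.0, 0.018, 0.001, 0.0]
wrist_force: [0.0, -0.0, 0.1]
finger_gap: 36.0
gripper_force: 0.0
```

```bash
python3 - <<'E'
from h import *
st(); tilt()
c=cam('scene'); u,v=proj(c,[622,-236,105])[0].astype(int); cv2.imwrite('pics/p2.png',cv2.resize(c['pixels'][v-40:v+40,u-50:u+50],(750,600),interpolation=2))
E
```

```text
t58.4 p [ 624.4 -237.7  115.8] yawY -87.9 z [ 0.001 -0.001 -1.   ] F [ 0.  -0.   0.1] T [-0.05  0.07 -0.03] gap 36.0 grip 0 q [-0.39  0.75  1.04  1.53 -0.67  1.25 -0.79]
pan z 121.48 +- 0.21
beam slope 0.0991 n 31
```

View pics/p2.png

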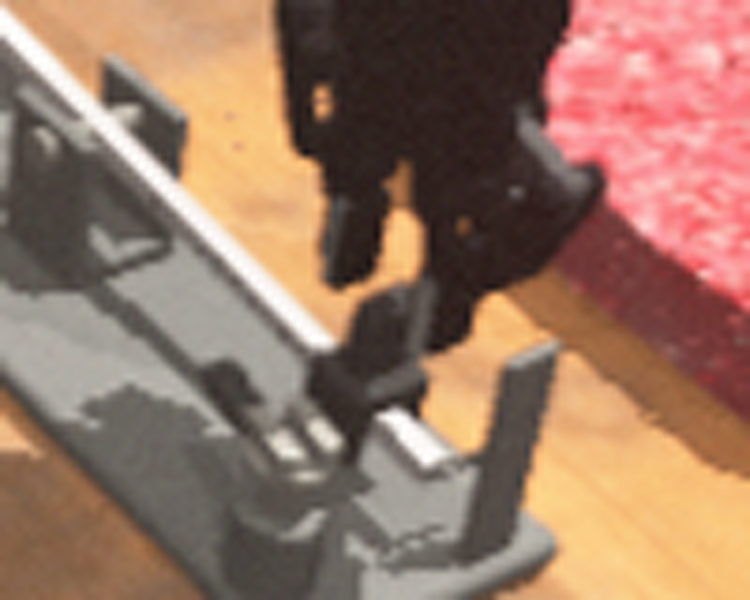

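Call:
{"fn": "servo_tool", "kwargs": {
  "series": [
    [0.58,0,0,-0.2,0,0,0],
    [0.58,0,0.3,0,0,0,0],
    [0.58,0,0.3,0,0,0,0],
    [0.58,-0.02,0.3,0,0,0,0],
    [0.58,0,0.3,0,0,0,0],
    [0.58,-0.02,0.3,0,0,0,0],
    [0.58,0,0,0,0,0,0],
    [0.58,0,0,0,0,0,0],
    [0.58,0,0,0,0,0,0]
  ]
}}

```text
clock: 59.28
position: [623.0, -199.6, 109.8]
tool_rot: [1.0, 0.018, -0.0, -0.0]
wrist_force: [-0.2, -0.0, -0.6]
finger_gap: 35.8
gripper_force: 0.0
```

```bash
python3 -c "
from h import *; st(); tab(); tilt()"
```

```text
t59.3 p [ 623.  -199.6  109.8] yawY -87.9 z [-0.  0. -1.] F [-0.2 -0.  -0.6] T [-0.01 -0.    0.01] gap 35.8 grip 0 q [-0.47  0.74  1.05  1.57 -0.67  1.23 -0.83]
scene tab 196 x [610.1 631. ] y [-230.8 -177.3] ztop 136.3 top mean [ 617.7 -192.2  135.2]
pan z 120.85 +- 0.21
beam slope 0.0855 n 17
```

Call:
{"fn": "servo_tool", "kwargs": {
  "series": [
    [0.58,0,0.16,0,0,0,0],
    [0.58,0,0,0,0,0,0],
    [0.58,0,-0.15,0,0,0,0],
    [0.58,0,0,0,0,0,0],
    [0.58,0,0,0,0,0,0],
    [0.58,0,0,0,0,0,0],
    [0.58,0,0,0,0,0,0],
    [0.58,0,0,0,0,0,0],
    [0.58,0,0,0,0,0,0],
    [0.58,0,0,0,0,0,0],
    [0.58,0,0,0,0,0,0],
    [0.58,0,0,0,0,0,0]
  ]
}}

```text
clock: 60.43
position: [623.0, -199.5, 109.8]
tool_rot: [1.0, 0.018, 0.0, 0.0]
wrist_force: [0.1, 0.9, 0.4]
finger_gap: 35.7
gripper_force: 0.0
```

```bash
python3 -c "
from h import *; st(); tilt(); tilt(); tilt()"
```

```text
t60.4 p [ 623.  -199.5  109.8] yawY -87.9 z [ 0. -0. -1.] F [0.1 0.9 0.4] T [-0.01  0.03  0.03] gap 35.7 grip 0 q [-0.47  0.74  1.05  1.57 -0.67  1.23 -0.83]
pan z 118.60 +- 0.21
beam slope 0.1184 n 13
pan z 118.46 +- 0.20
beam slope 0.0571 n 14
pan z 118.13 +- 0.20
beam slope 0.0475 n 14
```

Call:
{"fn": "servo_tool", "kwargs": {
  "series": [
    [0.58,0,0.2,0,0,0,0],
    [0.58,0,0.22,0,0,0,0],
    [0.58,0,0,0,0,0,0],
    [0.58,0,-0.25,0,0,0,0],
    [0.58,0,0,0,0,0,0],
    [0.58,0,0,0,0,0,0],
    [0.58,0,0,0,0,0,0],
    [0.58,0,0,0,0,0,0],
    [0.58,0,0,0,0,0,0],
    [0.58,0,0,0,0,0,0],
    [0.58,0,0,0,0,0,0],
    [0.58,0,0,0,0,0,0]
  ]
}}

```text
clock: 61.58
position: [623.0, -195.2, 109.8]
tool_rot: [1.0, 0.018, 0.0, 0.0]
wrist_force: [0.0, -0.2, 0.2]
finger_gap: 35.8
gripper_force: 0.0
```

Call:
{"fn": "servo_tool", "kwargs": {
  "series": [
    [0.58,0,0,0,0,0,0],
    [0.58,0,0,0,0,0,0],
    [0.58,0,0,0,0,0,0],
    [0.58,0,0,0,0,0,0],
    [0.58,0,0,0,0,0,0],
    [0.58,0,0,0,0,0,0]
  ]
}}

```text
clock: 62.08
position: [623.0, -195.3, 109.8]
tool_rot: [1.0, 0.018, 0.0, 0.0]
wrist_force: [-0.0, -0.5, -0.1]
finger_gap: 36.0
gripper_force: 0.0
```

```bash
python3 -c "
from h import *; st(); tilt(); tilt(); tilt()"
```

```text
t62.1 p [ 623.  -195.3  109.8] yawY -87.9 z [ 0. -0. -1.] F [-0.  -0.5 -0.1] T [-0.02 -0.03  0.02] gap 36.0 grip 0 q [-0.47  0.73  1.05  1.58 -0.67  1.23 -0.84]
pan z 108.58 +- 0.21
beam slope -0.0017 n 17
pan z 109.25 +- 0.24
beam slope 0.0528 n 18
pan z 108.49 +- 0.21
beam slope -0.0663 n 16
```

Call:
{"fn": "servo_tool", "kwargs": {
  "series": [
    [0.58,0,0,0.3,0,0,0],
    [0.58,0,0,0.6,0,0,0],
    [0.58,0,0,0.9,0,0,0],
    [0.58,0,0,0.9,0,0,0],
    [0.58,-0.9,0,0.5,0,0,0],
    [0.58,-0.9,0,0,0,0,0],
    [0.58,-0.9,0,0,0,0,0],
    [0.58,-0.9,0,0,0,0,0],
    [0.58,-0.9,0,0,0,0,0],
    [0.58,0,0,0,0,0,0],
    [0.58,0,0,0,0,0,0]
  ]
}}

```text
clock: 63.15
position: [510.2, -195.4, 191.1]
tool_rot: [1.0, 0.018, 0.001, -0.001]
wrist_force: [0.6, 0.3, 1.1]
finger_gap: 35.6
gripper_force: 0.0
```

```bash
python3 - <<'E'
from h import *
import pickle
st(); tilt(); tilt(); tilt(); tab()
# beam top slope, in scene: bright pixels near the beam
for n,f in(('scene','scene0.pkl'),('scene',None),('scene',None),('top','top0.pkl'),('top',None),('top',None)):
    c=pickle.load(open(f,'rb')) if f else cam(n)
    P=pts(c); X,Y,Z=P[...,0],P[...,1],P[...,2]; V=c['pixels'].min(2)
    b=(abs(X-(620.4-.029*(Y+90)))<7)&(Y>-270)&(Y<5)&(Z>45)&(Z<100)&(V>165)
    q=P[b]; f_=np.polyfit(q[:,1],q[:,2],1)
    for _ in range(3): k=abs(np.polyval(f_,q[:,1])-q[:,2])<3; f_=np.polyfit(q[k,1],q[k,2],1)
    print(n,f or 'now','slope %.4f n %d z@-70 %.1f yr'%(f_[0],k.sum(),np.polyval(f_,-70)),q[k,1].min().round(),q[k,1].max().round())
c=cam('scene'); u,v=proj(c,[630,-260,90])[0].astype(int); cv2.imwrite('pics/ptr.png',cv2.resize(c['pixels'][v-30:v+30,u-40:u+40],(800,600),interpolation=2)); print(u-40,v-30)
E
```

```text
t63.1 p [ 510.2 -195.4  191.1] yawY -88.0 z [ 0.002  0.002 -1.   ] F [0.6 0.3 1.1] T [0.02 0.01 0.03] gap 35.6 grip 0 q [-0.73  0.43  1.28  1.79 -0.44  1.25 -0.87]
pan z 108.46 +- 0.19
beam slope 0.0161 n 34
pan z 109.00 +- 0.19
beam slope 0.0012 n 30
pan z 108.32 +- 0.21
beam slope 0.0066 n 32
scene tab 85 x [611.7 633.5] y [-202.3 -193. ] ztop 124.1 top mean [ 621.  -198.   122.7]
top tab 46 x [612.8 637.3] y [-202.5 -182.5] ztop 128.0 top mean [ 623.4 -192.5  126. ]
scene scene0.pkl slope 0.1033 n 182 z@-70 80.5 yr -269.0 3.0
scene now slope 0.0103 n 112 z@-70 80.3 yr -270.0 -45.0
scene now slope 0.0117 n 111 z@-70 80.4 yr -268.0 -46.0
top top0.pkl slope 0.0958 n 115 z@-70 80.8 yr -267.0 2.0
top now slope 0.0141 n 102 z@-70 80.7 yr -231.0 2.0
top now slope 0.0130 n 100 z@-70 80.5 yr -231.0 2.0
311 191
```

View pics/ptr.png

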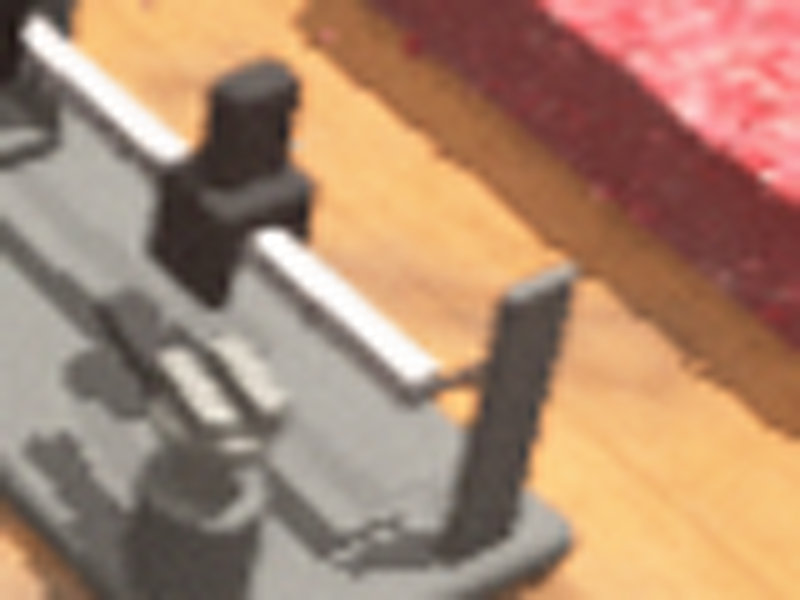

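The pointer sits just below mid-post; slope and pan height both give a tilt of about -0.012, so the poise needs about 1.3 mm more. I'll go back and nudge in small steps.

Call:
{"fn": "servo_tool", "kwargs": {
  "series": [
    [0.58,0.9,0.03,0,0,0,0],
    [0.58,0.9,0.03,0,0,0,0],
    [0.58,0.9,0.03,0,0,0,0],
    [0.58,0.9,0.03,0,0,0,0],
    [0.58,0.9,0.03,0,0,0,0],
    [0.58,0,0,0,0,0,0],
    [0.58,0,0,-0.9,0,0,0],
    [0.58,0,0,-0.9,0,0,0],
    [0.58,0,0,-0.7,0,0,0],
    [0.58,0,0,-0.5,0,0,0],
    [0.58,0,0,0,0,0,0],
    [0.58,0,0,0,0,0,0]
  ]
}}

```text
clock: 64.65
position: [622.8, -191.7, 114.9]
tool_rot: [1.0, 0.018, -0.0, 0.0]
wrist_force: [0.2, 0.7, 1.4]
finger_gap: 35.5
gripper_force: 0.0
```

```bash
cat >> h.py <<'E'
def slope():
    a=[]
    for n in('scene','top')*2:
        c=cam(n); P=pts(c); X,Y,Z=P[...,0],P[...,1],P[...,2]; V=c['pixels'].min(2)
        b=(abs(X-(620.4-.029*(Y+90)))<7)&(Y>-270)&(Y<5)&(Z>45)&(Z<100)&(V>165)
        q=P[b]; f_=np.polyfit(q[:,1],q[:,2],1)
        for _ in range(3): k=abs(np.polyval(f_,q[:,1])-q[:,2])<3; f_=np.polyfit(q[k,1],q[k,2],1)
        a.append((round(f_[0],4),int(k.sum())))
    print('slopes',a)
E
python3 -c "
from h import *; st(); slope(); tilt()"
```

```text
t64.7 p [ 622.8 -191.7  114.9] yawY -87.9 z [-0.001 -0.    -1.   ] F [0.2 0.7 1.4] T [ 0.03 -0.04 -0.02] gap 35.5 grip 0 q [-0.48  0.72  1.04  1.57 -0.64  1.23 -0.86]
slopes [(np.float64(0.011), 166), (np.float64(0.0129), 50), (np.float64(0.0097), 166), (np.float64(0.0084), 54)]
pan z 108.90 +- 0.22
beam slope 0.0023 n 13
```

Undisturbed. Nudge to TCP y ≈ -187.5, retreat and read.

Call:
{"fn": "servo_tool", "kwargs": {
  "series": [
    [0.58,0,0.08,0,0,0,0],
    [0.58,0,0.08,0,0,0,0],
    [0.58,0,0,0,0,0,0],
    [0.58,0,0,0,0,0,0],
    [0.58,0,0,0,0,0,0],
    [0.58,0,0,0,0,0,0],
    [0.58,0,0,0,0,0,0],
    [0.58,0,0,0,0,0,0],
    [0.58,0,0,0,0,0,0],
    [0.58,0,0,0,0,0,0]
  ]
}}

```text
clock: 65.73
position: [623.0, -187.6, 114.8]
tool_rot: [1.0, 0.018, 0.0, 0.0]
wrist_force: [-0.4, -0.3, 0.8]
finger_gap: 35.9
gripper_force: 0.0
```

```bash
python3 -c "
from h import *; st(); slope(); tilt()"
```

```text
t65.7 p [ 623.  -187.6  114.8] yawY -87.9 z [ 0. -0. -1.] F [-0.4 -0.3  0.8] T [-0.02 -0.03  0.02] gap 35.9 grip 0 q [-0.48  0.72  1.04  1.58 -0.64  1.22 -0.86]
slopes [(np.float64(0.0137), 168), (np.float64(-0.0083), 54), (np.float64(0.0149), 168), (np.float64(0.0432), 51)]
pan z 108.08 +- 0.21
beam slope -0.0512 n 14
```

Call:
{"fn": "servo_tool", "kwargs": {
  "series": [
    [0.58,0,0.06,0,0,0,0],
    [0.58,0,0,0,0,0,0],
    [0.58,0,0,0,0,0,0],
    [0.58,0,0,0,0,0,0],
    [0.58,0,0,0,0,0,0],
    [0.58,0,0,0,0,0,0],
    [0.58,0,0,0,0,0,0],
    [0.58,0,0,0,0,0,0],
    [0.58,0,0,0,0,0,0],
    [0.58,0,0,0,0,0,0]
  ]
}}

```text
clock: 66.82
position: [623.0, -186.1, 114.8]
tool_rot: [1.0, 0.018, 0.0, 0.0]
wrist_force: [-0.4, 0.5, -0.7]
finger_gap: 35.9
gripper_force: 0.0
```

```bash
python3 -c "
from h import *; st(); slope(); tilt()"
```

```text
t66.8 p [ 623.  -186.1  114.8] yawY -87.9 z [ 0. -0. -1.] F [-0.4  0.5 -0.7] T [-0.01 -0.09  0.02] gap 35.9 grip 0 q [-0.49  0.71  1.04  1.58 -0.64  1.22 -0.86]
slopes [(np.float64(0.0131), 166), (np.float64(-0.0055), 54), (np.float64(0.0134), 164), (np.float64(0.0163), 50)]
pan z 108.73 +- 0.21
beam slope -0.0573 n 18
```

Call:
{"fn": "servo_tool", "kwargs": {
  "series": [
    [0.58,0,0.05,0,0,0,0],
    [0.58,0,0,0,0,0,0],
    [0.58,0,0,0,0,0,0],
    [0.58,0,0,0,0,0,0],
    [0.58,0,0,0,0,0,0],
    [0.58,0,0,0,0,0,0],
    [0.58,0,0,0,0,0,0],
    [0.58,0,0,0,0,0,0],
    [0.58,0,0,0,0,0,0],
    [0.58,0,0,0,0,0,0]
  ]
}}

```text
clock: 67.9
position: [623.0, -184.8, 114.9]
tool_rot: [1.0, 0.018, 0.0, 0.0]
wrist_force: [-0.0, -0.2, -0.2]
finger_gap: 36.1
gripper_force: 0.0
```

```bash
python3 -c "
from h import *; slope(); tilt()"
```

```text
slopes [(np.float64(0.0131), 168), (np.float64(0.0053), 50), (np.float64(0.0118), 165), (np.float64(0.0098), 52)]
pan z 109.03 +- 0.20
beam slope -0.0629 n 11
```

Call:
{"fn": "servo_tool", "kwargs": {
  "series": [
    [0.58,0,0.05,0,0,0,0],
    [0.58,0,0,0,0,0,0],
    [0.58,0,0,0,0,0,0],
    [0.58,0,0,0,0,0,0],
    [0.58,0,0,0,0,0,0],
    [0.58,0,0,0,0,0,0],
    [0.58,0,0,0,0,0,0],
    [0.58,0,0,0,0,0,0],
    [0.58,0,0,0,0,0,0],
    [0.58,0,0,0,0,0,0]
  ]
}}

```text
clock: 68.98
position: [623.0, -183.6, 114.8]
tool_rot: [1.0, 0.018, 0.0, 0.0]
wrist_force: [-0.2, -0.5, 0.4]
finger_gap: 35.9
gripper_force: 0.3
```

```bash
python3 -c "
from h import *; st(); slope(); tilt()"
```

```text
t69.0 p [ 623.  -183.6  114.8] yawY -87.9 z [ 0. -0. -1.] F [-0.2 -0.5  0.4] T [-0.13  0.07 -0.04] gap 35.9 grip 0 q [-0.49  0.71  1.04  1.58 -0.64  1.22 -0.87]
slopes [(np.float64(0.0108), 169), (np.float64(-0.0086), 55), (np.float64(0.0114), 163), (np.float64(0.0156), 47)]
pan z 108.53 +- 0.22
beam slope 0.0457 n 18
```

Call:
{"fn": "servo_tool", "kwargs": {
  "series": [
    [0.58,0,0.04,0,0,0,0],
    [0.58,0,0,0,0,0,0],
    [0.58,0,0,0,0,0,0],
    [0.58,0,0,0,0,0,0],
    [0.58,0,0,0,0,0,0],
    [0.58,0,0,0,0,0,0],
    [0.58,0,0,0,0,0,0],
    [0.58,0,0,0,0,0,0],
    [0.58,0,0,0,0,0,0],
    [0.58,0,0,0,0,0,0]
  ]
}}

```text
clock: 70.07
position: [623.0, -182.5, 114.8]
tool_rot: [1.0, 0.018, 0.0, 0.0]
wrist_force: [1.1, -0.4, -0.0]
finger_gap: 36.2
gripper_force: 0.2
```

```bash
python3 -c "
from h import *; st(); slope(); tilt(); tilt()"
```

```text
t70.1 p [ 623.  -182.5  114.8] yawY -87.9 z [ 0. -0. -1.] F [ 1.1 -0.4 -0. ] T [-0.09  0.04  0.  ] gap 36.2 grip 0 q [-0.49  0.71  1.04  1.58 -0.64  1.22 -0.87]
slopes [(np.float64(0.0101), 165), (np.float64(0.0222), 56), (np.float64(0.0093), 166), (np.float64(0.0232), 52)]
pan z 108.22 +- 0.21
beam slope 0.0336 n 13
pan z 108.53 +- 0.21
beam slope -0.0282 n 16
```

Call:
{"fn": "servo_tool", "kwargs": {
  "series": [
    [0.58,0,0.03,0,0,0,0],
    [0.58,0,0,0,0,0,0],
    [0.58,0,0,0,0,0,0],
    [0.58,0,-0.1,0,0,0,0],
    [0.58,0,0,0,0,0,0],
    [0.58,0,0,0,0,0,0],
    [0.58,0,0,0,0,0,0],
    [0.58,0,0,0,0,0,0],
    [0.58,0,0,0,0,0,0],
    [0.58,0,0,0,0,0,0],
    [0.58,0,0,0,0,0,0],
    [0.58,0,0,0,0,0,0]
  ]
}}

```text
clock: 71.37
position: [623.0, -184.3, 114.8]
tool_rot: [1.0, 0.018, -0.0, 0.0]
wrist_force: [0.3, -0.0, 0.5]
finger_gap: 35.6
gripper_force: 0.0
```

```bash
python3 -c "
from h import *; st(); slope(); tilt(); tilt()"
```

```text
t71.4 p [ 623.  -184.3  114.8] yawY -87.9 z [-0. -0. -1.] F [ 0.3 -0.   0.5] T [-0.04  0.03  0.03] gap 35.6 grip 0 q [-0.49  0.71  1.04  1.58 -0.64  1.22 -0.87]
slopes [(np.float64(-0.0161), 167), (np.float64(-0.0373), 56), (np.float64(-0.0127), 165), (np.float64(-0.0137), 51)]
pan z 104.39 +- 0.23
beam slope -0.0041 n 12
pan z 104.97 +- 0.22
beam slope -0.0454 n 17
```

Call:
{"fn": "servo_tool", "kwargs": {
  "series": [
    [0.58,0.01,-0.25,0,0,0,0],
    [0.58,0.01,-0.25,0,0,0,0],
    [0.58,0,-0.15,0,0,0,0],
    [0.58,0,0,0,0,0,0],
    [0.58,0,0,0,0,0,0],
    [0.58,0,0,0,0,0,0]
  ]
}}

```text
clock: 72.17
position: [623.5, -200.6, 114.8]
tool_rot: [1.0, 0.018, -0.0, -0.0]
wrist_force: [0.2, 0.4, 1.0]
finger_gap: 36.1
gripper_force: 0.0
```

Call:
{"fn": "servo_tool", "kwargs": {
  "series": [
    [0.58,0,-0.03,0,0,0,0],
    [0.58,0,0,0,0,0,0],
    [0.58,0,0,0,0,0,0]
  ]
}}

```text
clock: 72.42
position: [623.5, -201.1, 114.8]
tool_rot: [1.0, 0.018, 0.0, 0.0]
wrist_force: [-0.1, -0.6, -1.4]
finger_gap: 36.2
gripper_force: 0.0
```

Call:
{"fn": "servo_tool", "kwargs": {
  "series": [
    [0.58,0,-0.03,0,0,0,0],
    [0.58,0,0,0,0,0,0],
    [0.58,0,0,0,0,0,0]
  ]
}}

```text
clock: 72.67
position: [623.5, -202.1, 114.9]
tool_rot: [1.0, 0.018, 0.0, 0.0]
wrist_force: [-0.4, 0.1, -0.2]
finger_gap: 36.1
gripper_force: 0.0
```

```bash
python3 -c "
from h import *; st(); slope(); tilt()"
```

```text
t72.7 p [ 623.5 -202.1  114.9] yawY -87.9 z [ 0. -0. -1.] F [-0.4  0.1 -0.2] T [-0.02  0.03 -0.01] gap 36.1 grip 0 q [-0.45  0.72  1.03  1.56 -0.65  1.23 -0.84]
slopes [(np.float64(-0.0094), 161), (np.float64(-0.0082), 56), (np.float64(-0.0085), 161), (np.float64(-0.0125), 62)]
pan z 104.93 +- 0.24
beam slope -0.0498 n 21
```

Call:
{"fn": "servo_tool", "kwargs": {
  "series": [
    [0.58,0,-0.03,0,0,0,0],
    [0.58,0,0,0,0,0,0],
    [0.58,0,0,0,0,0,0]
  ]
}}

```text
clock: 73.17
position: [623.5, -202.8, 114.8]
tool_rot: [1.0, 0.018, 0.0, 0.0]
wrist_force: [-0.1, 0.5, 0.1]
finger_gap: 35.7
gripper_force: 0.1
```

Call:
{"fn": "servo_tool", "kwargs": {
  "series": [
    [0.58,0,-0.03,0,0,0,0],
    [0.58,0,0,0,0,0,0],
    [0.58,0,0,0,0,0,0]
  ]
}}

```text
clock: 73.42
position: [623.5, -203.5, 114.8]
tool_rot: [1.0, 0.018, -0.0, -0.0]
wrist_force: [0.8, -0.0, 0.3]
finger_gap: 35.6
gripper_force: 0.4
```

```bash
python3 -c "
from h import *; st(); slope(); tilt()"
```

```text
t73.4 p [ 623.5 -203.5  114.8] yawY -87.9 z [-0.  0. -1.] F [ 0.8 -0.   0.3] T [ 0.19 -0.06 -0.02] gap 35.6 grip 0 q [-0.45  0.72  1.03  1.56 -0.65  1.23 -0.84]
slopes [(np.float64(-0.0085), 162), (np.float64(-0.0095), 64), (np.float64(-0.011), 165), (np.float64(-0.0077), 68)]
pan z 105.52 +- 0.23
beam slope -0.0426 n 15
```

Call:
{"fn": "servo_tool", "kwargs": {
  "series": [
    [0.58,0,-0.02,0,0,0,0],
    [0.58,0,0,0,0,0,0],
    [0.58,0,0,0,0,0,0],
    [0.58,0,0.12,0,0,0,0],
    [0.58,0,0,0,0,0,0],
    [0.58,0,0,0,0,0,0],
    [0.58,0,0,0,0,0,0],
    [0.58,0,0,0,0,0,0],
    [0.58,0,0,0,0,0,0],
    [0.58,0,0,0,0,0,0],
    [0.58,0,0,0,0,0,0],
    [0.58,0,0,0,0,0,0]
  ]
}}

```text
clock: 74.67
position: [623.5, -201.1, 114.8]
tool_rot: [1.0, 0.018, -0.0, 0.0]
wrist_force: [0.5, 0.2, 0.0]
finger_gap: 36.1
gripper_force: 0.0
```

```bash
python3 -c "
from h import *; st(); slope(); slope(); tilt(); tilt(); tilt()"
```

```text
t74.7 p [ 623.5 -201.1  114.8] yawY -87.9 z [-0. -0. -1.] F [0.5 0.2 0. ] T [-0.04 -0.05  0.05] gap 36.1 grip 0 q [-0.46  0.72  1.03  1.56 -0.65  1.23 -0.84]
slopes [(np.float64(0.004), 167), (np.float64(-0.0072), 55), (np.float64(0.0025), 165), (np.float64(0.0173), 63)]
slopes [(np.float64(0.0043), 166), (np.float64(-0.0011), 63), (np.float64(0.0038), 164), (np.float64(0.0008), 71)]
pan z 107.07 +- 0.22
beam slope 0.0061 n 13
pan z 107.51 +- 0.23
beam slope -0.0428 n 19
pan z 106.90 +- 0.23
beam slope 0.0007 n 21
```

Call:
{"fn": "servo_tool", "kwargs": {
  "series": [
    [0.58,0,0.15,0,0,0,0],
    [0.58,0,0.13,0,0,0,0],
    [0.58,0,0,0.3,0,0,0],
    [0.58,0,0,0.6,0,0,0],
    [0.58,0,0,0.9,0,0,0],
    [0.58,0,0,0.9,0,0,0],
    [0.58,-0.9,0,0.5,0,0,0],
    [0.58,-0.9,0,0,0,0,0],
    [0.58,-0.9,0,0,0,0,0],
    [0.58,-0.9,0,0,0,0,0],
    [0.58,-0.9,0,0,0,0,0],
    [0.58,-0.9,0,0,0,0,0]
  ]
}}

```text
clock: 76.22
position: [487.5, -194.6, 195.5]
tool_rot: [1.0, 0.018, 0.0, 0.0]
wrist_force: [-1.6, 0.3, 1.1]
finger_gap: 35.9
gripper_force: 0.0
```

Call:
{"fn": "servo_tool", "kwargs": {
  "series": [
    [0.58,0,0,0,0,0,0],
    [0.58,0,0,0,0,0,0],
    [0.58,0,0,0,0,0,0],
    [0.58,0,0,0,0,0,0],
    [0.58,0,0,0,0,0,0],
    [0.58,0,0,0,0,0,0],
    [0.58,0,0,0,0,0,0],
    [0.58,0,0,0,0,0,0]
  ]
}}

```text
clock: 76.88
position: [488.5, -194.3, 194.8]
tool_rot: [1.0, 0.018, -0.0, 0.0]
wrist_force: [0.2, 0.3, -1.3]
finger_gap: 35.8
gripper_force: 0.0
```

```bash
python3 -c "
from h import *; st(); slope(); slope(); tilt(); tilt(); tilt(); key(); pink()
a=cam('scene')['pixels']; b=cam('top')['pixels']
cv2.imwrite('pics/fin.png',np.hstack([cv2.resize(a[100:300,160:430],(430,318)),cv2.resize(b[110:240,150:400],(370,192)).copy() if 0 else cv2.resize(b[90:270,150:360],(370,318))]))"
```

```text
t76.9 p [ 488.5 -194.3  194.8] yawY -87.9 z [-0.    -0.001 -1.   ] F [ 0.2  0.3 -1.3] T [0.03 0.02 0.03] gap 35.8 grip 0 q [-0.79  0.34  1.29  1.84 -0.35  1.23 -0.92]
slopes [(np.float64(0.0024), 125), (np.float64(0.003), 120), (np.float64(0.0012), 126), (np.float64(0.0099), 132)]
slopes [(np.float64(0.0052), 126), (np.float64(0.0005), 123), (np.float64(0.0058), 127), (np.float64(0.0005), 125)]
pan z 107.16 +- 0.22
beam slope -0.0008 n 29
pan z 106.79 +- 0.21
beam slope -0.0003 n 29
pan z 107.06 +- 0.21
beam slope 0.0056 n 27
top key top 50 [446.1 187.8 123.8] [118.5 129.3]
scene key top 39 [443.6 184.  121.9] [117.2 125. ]
top [211. 139.] rect [656.7 113.7  44.6  44.5] ax 31.7 z 113.3
top [231. 139.] rect [658.   49.5  44.7  44.5] ax 177.3 z 112.9
top [222. 155.] rect [603.6  79.4  82.4  16.6] ax 90.1 z 111.6
top [221. 168.] rect [562.1  79.5  82.2  19.8] ax 90.3 z 111.3
scene [274. 155.] rect [602.9  89.4  60.5  20.5] ax 83.2 z 111.7
scene [265. 161.] rect [561.   76.9  89.6  22.4] ax 90.7 z 111.5
```

View pics/fin.png

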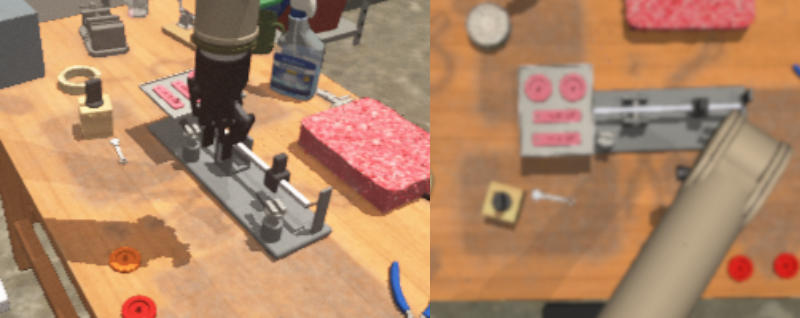

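The final picture shows both tags and both discs on the pan, the beam level, the key in its rack and the other things untouched. Handing in.

```bash
python3 -c "
from plant import r; print(r.finish_job())"
```

```text
the job is handed in; nothing more can be done
None
```

I handed the job in at about 77 s on the robot's clock. Both lock screws are turned to their stops, both discs and both tags lie on the pan, the beam is level to within about 0.004 rad by camera, and the key is back in its rack.

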